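Ready the gas test rig

TASK

Get the gas rig ready for its next run: hang every pressure gauge from the wooden rack by its handle on a hook of the slotted-angle stand, each on its own hook with the dial facing outward, away from the rail, and stand every sample jar centred on a round place of the reader shelf with its bar code turned squarely to the reader bar. Only when all of them are in place, throw the toggle lever on the feed valve block fully over to its other stop. Leave the wrench, the flow controller and the tape roll where they are.

Things in the scene. Friction and masses are not known exactly. Their poses are not given: they have to be found in the camera images.
- stand: Bench-top stand of slotted angle, 410 mm wide, 229 mm high, fixed. Origin on the bench under the middle hook's seat. Own +x points outward (the way the hooks stick out), own y along the rail, z up. Three hooks at own y = -105, 0, +105 mm. The rail (40 mm high, top 206 mm above the bench) and the two posts (at own y = -185 and +185 mm) lie 53 mm or more behind the hook seats; nothing is over the hooks.
- hook_mid (a point): Seat of the middle hook, 190 mm above the bench, axes as the stand's: middle of the top surface of a flat steel strip 16 mm wide (own y) and 5 mm thick. The strip ends 21 mm outward in an upturned lip 10 mm high (inner face 16 mm outward of this point); a stop 7 mm high stands 14 mm behind, towards the rail. The other two hooks are alike.
- rack: Wooden storage block, fixed, 330 x 84 x 40 mm (own x, y, z), origin at the centre of its underside, with three square upright holes 20 mm wide at own x = -110, 0, +110 mm, in which the gauges stand by their stems (and can be turned about the vertical).
- reader: Code reader shelf, fixed: aluminium deck 10 mm thick, 340 mm along own y, reaching 75 mm to own +x of the line of three round places, and a black and red reader bar (top 48 mm above the bench) on the -x side, its front with the amber windows 58 mm from that line. Origin at bench height under the middle place. Own +x points from the windows toward the places; z up.
- toggle (a joint): Toggle lever on the feed valve block (90 x 70 x 40 mm with a 25 mm housing on it, fixed). 0 rad = gas off (found there or up to 0.12 rad past it); 1.0 rad = gas on, the other stop. Its hinge axis is level, 62 mm above the bench; at 0 it leans 0.5 rad to one side of upright, at 1.0 it leans 0.5 rad to the other. It stays where it is left and needs about 1 N at its ball.
- toggle_tip (a point): Centre of the black ball (26 mm diameter) at the end of the toggle lever, 80 mm from the lever's axis. The axes of this point turn with the lever: its y axis is the lever's hinge axis, and pushing the ball along its x axis raises the joint value.
- place1 (a point): Centre of a round marked place (72 mm diameter, flush) on the reader shelf's deck, 10 mm above the bench, axes as the reader's; places are 105 mm apart, each in front of its window.
- place2 (a point): Centre of a round marked place (72 mm diameter, flush) on the reader shelf's deck, 10 mm above the bench, axes as the reader's; places are 105 mm apart, each in front of its window.
- place3 (a point): Centre of a round marked place (72 mm diameter, flush) on the reader shelf's deck, 10 mm above the bench, axes as the reader's; places are 105 mm apart, each in front of its window.
- gauge1: Pressure gauge in a black rubber boot, 300 g (may be absent). Origin: middle of the underside of its handle's top bar, which rests on the hook; z up, own +x = the side of the white dial; the back is black with a grey disc. Stirrup handle 46 mm wide (own y), 10 mm thick, top 10 mm above the origin, opening 30 mm wide and 30 mm deep; grip it across the 46 mm, up to 15 mm below the origin.
- gauge1_dial (a point): Centre of the white dial with its pointer, 17.5 mm to own +x of the gauge's axis, 68 mm below its origin. Case 76 mm diameter, 32 mm thick, centred at that height; brass collar 25 mm diameter, 104 to 116 mm below the origin (rests on the rack, so that the origin is 156 mm above the bench); stem 14 mm diameter, down to 142 mm below.
- gauge2: Pressure gauge in a black rubber boot, 300 g (may be absent). Origin: middle of the underside of its handle's top bar, which rests on the hook; z up, own +x = the side of the white dial; the back is black with a grey disc. Stirrup handle 46 mm wide (own y), 10 mm thick, top 10 mm above the origin, opening 30 mm wide and 30 mm deep; grip it across the 46 mm, up to 15 mm below the origin.
- gauge2_dial (a point): Centre of the white dial with its pointer, 17.5 mm to own +x of the gauge's axis, 68 mm below its origin. Case 76 mm diameter, 32 mm thick, centred at that height; brass collar 25 mm diameter, 104 to 116 mm below the origin (rests on the rack, so that the origin is 156 mm above the bench); stem 14 mm diameter, down to 142 mm below.
- gauge3: Pressure gauge in a black rubber boot, 300 g (may be absent). Origin: middle of the underside of its handle's top bar, which rests on the hook; z up, own +x = the side of the white dial; the back is black with a grey disc. Stirrup handle 46 mm wide (own y), 10 mm thick, top 10 mm above the origin, opening 30 mm wide and 30 mm deep; grip it across the 46 mm, up to 15 mm below the origin.
- gauge3_dial (a point): Centre of the white dial with its pointer, 17.5 mm to own +x of the gauge's axis, 68 mm below its origin. Case 76 mm diameter, 32 mm thick, centred at that height; brass collar 25 mm diameter, 104 to 116 mm below the origin (rests on the rack, so that the origin is 156 mm above the bench); stem 14 mm diameter, down to 142 mm below.
- jar1: Amber glass sample jar with a black lid, 300 g, weight low down (may be absent), 58 mm diameter, lid 54 mm diameter, 90 mm high over all. Origin at the centre of its underside, z up, own +x = the side of the white label with its bar code; a white paper seal runs from the label up over the lid to its middle, so that the label's side shows from above. Grip at about 65 mm height.
- jar1_label (a point): Centre of the bar code on the jar's side, 29 mm from its axis, 35 mm above its underside.
- jar2: Amber glass sample jar with a black lid, 300 g, weight low down (may be absent), 58 mm diameter, lid 54 mm diameter, 90 mm high over all. Origin at the centre of its underside, z up, own +x = the side of the white label with its bar code; a white paper seal runs from the label up over the lid to its middle, so that the label's side shows from above. Grip at about 65 mm height.
- jar2_label (a point): Centre of the bar code on the jar's side, 29 mm from its axis, 35 mm above its underside.
- jar3: Amber glass sample jar with a black lid, 300 g, weight low down (may be absent), 58 mm diameter, lid 54 mm diameter, 90 mm high over all. Origin at the centre of its underside, z up, own +x = the side of the white label with its bar code; a white paper seal runs from the label up over the lid to its middle, so that the label's side shows from above. Grip at about 65 mm height.
- jar3_label (a point): Centre of the bar code on the jar's side, 29 mm from its axis, 35 mm above its underside.
- wrench: Steel open-ended wrench, 190 mm long, lying on the bench; bystander.
- flowmeter: Red and black flow controller, 30 x 75 x 112 mm, standing on the bench; bystander.
- tape: Roll of white sealing tape, 80 mm diameter, 24 mm high, lying on the bench; bystander.
Not all that is in view belongs to the job. What is shaped like the gauge1 but blue or pink is not meant. What is shaped like the jar1 but blue is not meant.

How it is judged:
By the outcome, as a careful person would: the job done as asked, in the order asked, and still so for the second after the job is handed in, with the robot touching nothing.
Of gauge1, gauge2, gauge3 only 2 to 3 are there at a start; the rules pass over those that are not, and their reading is None.
Of jar1, jar2, jar3 only 2 to 3 are there at a start; the rules pass over those that are not, and their reading is None.
At some moment in a run one of jar1, jar2, jar3 may be knocked a few centimetres aside while the robot is not near it.
It also fails if it takes over 208 s, if anything falls off the work surface, if the arm or the gripper's body presses on something with over 40 N, if the wrist force passes 120 N, or if a joint passes its speed limit or range.

ROBOT

A 7-joint arm with a two-finger parallel gripper is mounted at the origin on the work surface. World frame = base frame: x ahead of the robot, y to its left, z up, the work surface at z = 0. Lengths are in m, angles in rad, forces in N, time in s.
With the tool pointing down it reaches from about 0.4 to 0.875 m from the base axis. Payload 19.3 kg.
Tool frame: the origin (TCP) lies at the very end of the fingers, on their centre line; the grasp point (between the pads) lies 19 mm behind it; z points along the fingers, y is the line along which they close (so a half turn about z gives the same grasp; the last joint's range is limited). The gripper opens to 85 mm and grips with 20 to 120 N. Pads are 22 mm wide; open, the fingers measure 114 mm over their backs; the gripper's body (76 mm by 85 mm) begins 54 mm behind the grasp point. The pads swing forward as they close: fully open they stand 13 mm farther back than shut.
Start: joints at [1.276, 0.521, -0.036, 1.599, 0.021, 1.021, -0.113], TCP at [0.139, -0.609, 0.231] pointing down, gripper open.
Joint ranges: [-2.91, 2.91], [-0.3, 2.13], [-1.5, 1.42], [0.17, 2.43], [-1.26, 4.41], [0.16, 1.93], [-2.52, 2.52]. Speed limits (rad/s): [1.89, 1.89, 2.39, 2.39, 3.01, 3.01, 3.01].

INTERFACE

Orientations are given as [roll, pitch, yaw] about the fixed x, y, z axes, in that order (R = Rz(yaw) Ry(pitch) Rx(roll)).
In Python, from workcell import bot gives the robot as it stands.
- The arm moves only by the tool servo_tool, never from a script. Its argument "plan" is a list of rows, each a list of 7 numbers: the finger opening in cm, from 0 to 8.54, then the shift along the tool's x, y, z in cm, then the turn, a rotation vector about the tool's x, y, z in degrees. In form: [[fingers, x, y, z, wx, wy, wz], ...]. A call has 1 to 10 rows; each row is the pose to reach, as a shift and turn from the pose commanded when the call began, along the tool's axes at that moment; what a row does not reach only later rows make up. A row lasts 1/10 s, in which the tool goes at most 50 mm and 8.59 degrees, less where a joint would pass 70% of its speed; a pose out of reach is approached as far as the arm can. A call with a gripper value outside its range is refused whole. The fingers move at their own pace and stop on an object; "force" is the grip in N (left out, the last holds). Time passes only in rows, so rows that repeat a pose let the fingers close. It gives the time, the measured TCP pose, the force, the opening and the grip force at its end, in the units of the state.
- bot.observe(): the state, without advancing time (a new reading comes with each control period).
- bot.grab_frame(name): name is "side" or "top" or "wrist"; returns a dict with "frame" (384x512x3 uint8, blue, green, red), "mtx" (3x3 intrinsics, pixels), "R" (3x3) and "t" (3): a world point X has camera coordinates R X + t; the wrist camera has in their place "T_tool_cam" (4x4, takes a point from camera to tool coordinates, whose origin is the TCP and whose axes are the flange's). Camera axes: x right, y down, z forward; pixel columns grow to the right and rows downward; lengths in m; the calibration is good to about 2 mm. A picture is of the moment at which its call begins: read the wrist's pose just before it. There is no depth.
- bot.job_done(): hands the job in; it is judged then, once.
The state is a dict: "clock": time; "qpos": joint angles; "qd": joint speeds; "joint_efforts": joint torques, N m; "position": TCP position; "tool_rot": TCP orientation; "force": force on the tool from outside, world axes, zero at the start; "moment": the same for the moment, N m; "grip_width": finger opening in m; "finger_force": force on a finger pad.
Only numpy, scipy, OpenCV 4.12 (cv2) and the standard library are available. Lean on these libraries where they do the work, as an engineer would, in place of code of your own. Each camera call takes 0.05 s, during which the arm holds its last target. There are 200 camera calls.

## Working session

There is one attempt and no reset: what is moved stays moved. The work goes in short steps, Python scripts to look and compute and a tool call to move; the robot and the scene stay as the last step left them, time stands still between calls to the robot, and variables do not carry over. Pictures are saved under pics/ and viewed, at most 14 in all, crops included, and the job is handed in when it is done.

Besides the shell and the picture viewer there is one more tool, called after "Request:" as a command line: name --pt "numbers of a row" for each row, then --argument value for the rest. servo_tool: Moves the arm, as the interface text tells. Its arguments: {"type":"object","properties":{"plan":{"type":"array","items":{"type":"array","items":{"type":"number"}}},"force":{"type":"number"}},"required":["plan"]}

```bash
ls; mkdir -p pics; python3 - <<'E'
from workcell import bot
import cv2,numpy as np,pickle
s=bot.observe();print(s)
for n in["top","side"]:
    d=bot.grab_frame(n);pickle.dump(d,open(n+".pkl","wb"));print(n,d["mtx"],d["R"],d["t"])
    cv2.imwrite(f"pics/{n}0.png",cv2.resize(d["frame"],(800,600),interpolation=cv2.INTER_CUBIC))
E
```

```text
pics
{'clock': 0.0, 'qpos': array([ 1.27579152,  0.52201315, -0.03635993,  1.59998783,  0.02118615,
        1.02110781, -0.11282511]), 'qd': array([-1.37817087e-03, -3.47190790e-04, -1.13560910e-03,  2.99151099e-03,
       -5.66685381e-05, -1.09940597e-03, -2.17711800e-03]), 'joint_efforts': array([-3.97144368e-04, -9.27106619e+01,  1.97983995e+00, -3.69934487e+01,
        1.77726836e-02,  8.02399940e-03, -8.13843371e-06]), 'position': array([ 0.13923479, -0.60895162,  0.23073313]), 'tool_rot': array([-3.14046195e+00,  5.29057017e-05,  2.24790347e-01]), 'force': array([-0.31069402, -0.77269459, -0.23730084]), 'moment': array([-0.00093872,  0.00041793, -0.01900161]), 'finger_force': 0.0, 'grip_width': 0.08553603039007124}
top [[390.49767521   0.         251.75329112]
 [  0.         390.49767521 191.4669625 ]
 [  0.           0.           1.        ]] [[ 0.01015824 -0.9999385  -0.00444973]
 [-0.99564879 -0.00970224 -0.09267876]
 [ 0.09262989  0.00537182 -0.99568612]] [-0.00685226  0.54866854  1.26891336]
side [[382.88421456   0.         255.58501029]
 [  0.         382.88421456 190.41728618]
 [  0.           0.           1.        ]] [[-0.99565539 -0.09232948  0.01206701]
 [-0.07709146  0.74468931 -0.66294399]
 [ 0.0522231  -0.66099402 -0.74857174]] [0.53557075 0.14757293 1.22673233]
```

View pics/top0.png

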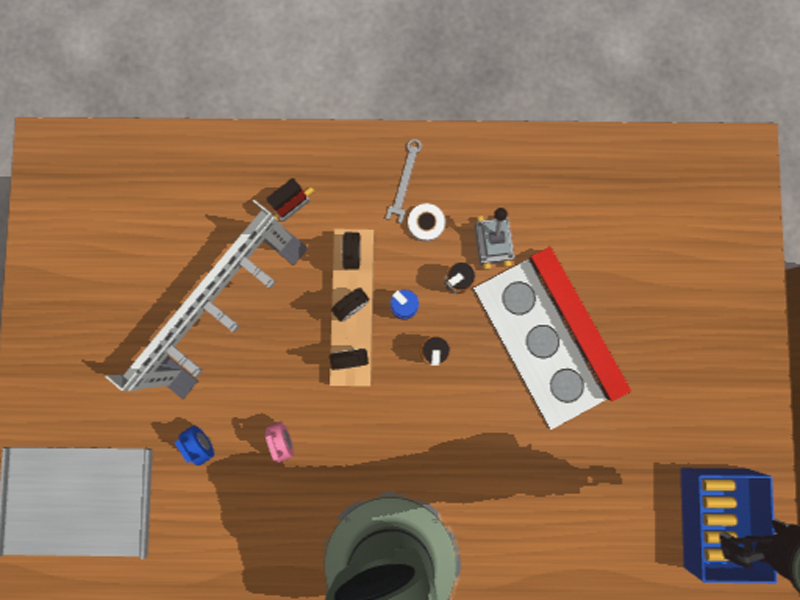

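View pics/side0.png

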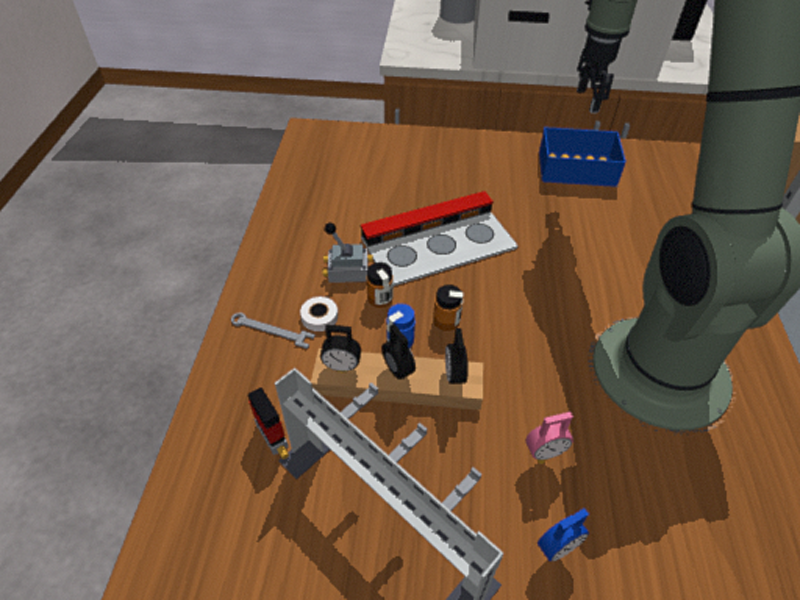

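The top view shows three black gauges on the rack (351,250), (350,304) and (349,358). There are two black-lidded jars, (460,277) and (436,351). The blue jar (404,304) and the blue and pink gauges (194,445), (279,442) are decoys. The hooks point down-right, and the toggle ball is at (501,214). The side view gives the dial sides.

```bash
cat > h.py <<'E'
import numpy as np,cv2,pickle
from workcell import bot
from scipy.spatial.transform import Rotation as Ro
def ray(d,uv):
    v=d["R"].T@np.linalg.inv(d["mtx"])@np.array([uv[0],uv[1],1.]);return -d["R"].T@d["t"],v
def onz(d,uv,z):
    c,v=ray(d,uv);return c+v*(z-c[2])/v[2]
def proj(d,X):
    p=d["mtx"]@(d["R"]@np.asarray(X,float)+d["t"]);return p[:2]/p[2]
def wrist():
    s=bot.observe();d=bot.grab_frame("wrist");T=np.eye(4);T[:3,:3]=Ro.from_euler("xyz",s["tool_rot"]).as_matrix();T[:3,3]=s["position"]
    M=np.linalg.inv(T@d["T_tool_cam"]);d["R"]=M[:3,:3];d["t"]=M[:3,3];return d,s
def blobs(m,amin=20):
    n,l,st,c=cv2.connectedComponentsWithStats(m.astype(np.uint8));return [(c[i],st[i],l==i) for i in range(1,n) if st[i,4]>=amin]
E
python3 - <<'E'
from h import *
d=pickle.load(open("top.pkl","rb"));f=d["frame"];h=cv2.cvtColor(f,cv2.COLOR_BGR2HSV);H,S,V=[h[...,i].astype(int) for i in range(3)]
print("cam",-d["R"].T@d["t"])
for nm,m,z in [("dark",V<55,.166),("grey",(S<40)&(V>90)&(V<165),.01),("red",((H<6)|(H>174))&(S>170)&(V>120),.048),("white",(S<40)&(V>185),.09)]:
    for c,st,l in blobs(m,25):
        if c[1]<75 or c[1]>290 or c[0]>420:continue
        ys,xs=np.nonzero(l);r=cv2.minAreaRect(np.c_[xs,ys].astype(np.float32))
        print(nm,st[4],(c*1.5625).round(),onz(d,c,z).round(3),[np.round(onz(d,p,z)[:2],3).tolist() for p in cv2.boxPoints(r)])
s=pickle.load(open("side.pkl","rb"))["frame"]
a=cv2.resize(f[105:265,65:265],(800,640)[:2] and (640,512),interpolation=cv2.INTER_CUBIC)
cv2.imwrite("pics/c1.png",cv2.resize(f[110:260,65:265],(800,600),interpolation=cv2.INTER_CUBIC))
cv2.imwrite("pics/c2.png",cv2.resize(s[160:310,170:370],(800,600),interpolation=cv2.INTER_CUBIC))
E
```

```text
cam [ 0.42881147 -0.0083449   1.31425885]
dark 195 [284. 194.] [0.737 0.21  0.166] [[0.727, 0.244], [0.768, 0.196], [0.746, 0.177], [0.705, 0.226]]
dark 41 [500. 214.] [ 0.702 -0.204  0.166] [[0.703, -0.191], [0.716, -0.205], [0.703, -0.218], [0.689, -0.204]]
dark 69 [426. 220.] [ 0.688 -0.064  0.166] [[0.7, -0.052], [0.7, -0.076], [0.676, -0.076], [0.675, -0.052]]
dark 214 [351. 250.] [0.629 0.08  0.166] [[0.662, 0.094], [0.662, 0.067], [0.596, 0.066], [0.596, 0.093]]
dark 139 [463. 274.] [ 0.584 -0.133  0.166] [[0.581, -0.099], [0.614, -0.131], [0.585, -0.161], [0.552, -0.128]]
dark 205 [349. 303.] [0.528 0.082 0.166] [[0.518, 0.116], [0.56, 0.064], [0.537, 0.046], [0.496, 0.099]]
dark 138 [436. 347.] [ 0.446 -0.082  0.166] [[0.464, -0.062], [0.464, -0.103], [0.423, -0.103], [0.423, -0.063]]
dark 212 [348. 358.] [0.424 0.081 0.166] [[0.431, 0.117], [0.443, 0.051], [0.417, 0.046], [0.405, 0.112]]
grey 78 [407. 163.] [ 0.851 -0.029  0.01 ] [[0.753, 0.003], [0.907, -0.032], [0.9, -0.06], [0.747, -0.025]]
grey 45 [294. 209.] [0.745 0.216 0.01 ] [[0.727, 0.248], [0.772, 0.191], [0.765, 
[... 750 characters left out ...]
271], [0.679, 0.269], [0.583, 0.344]]
white 474 [189. 300.] [0.536 0.41  0.09 ] [[0.403, 0.523], [0.681, 0.305], [0.672, 0.294], [0.394, 0.512]]
white 2247 [531. 349.] [ 0.446 -0.277  0.09 ] [[0.568, -0.163], [0.627, -0.269], [0.346, -0.418], [0.289, -0.314]]
white 33 [455. 279.] [ 0.586 -0.126  0.09 ] [[0.583, -0.113], [0.598, -0.134], [0.589, -0.141], [0.574, -0.119]]
white 37 [399. 297.] [ 0.548 -0.013  0.09 ] [[0.55, 0.001], [0.56, -0.009], [0.543, -0.026], [0.533, -0.017]]
white 50 [175. 333.] [0.47  0.435 0.09 ] [[0.395, 0.496], [0.542, 0.381], [0.54, 0.378], [0.393, 0.493]]
white 38 [435. 357.] [ 0.427 -0.086  0.09 ] [[0.441, -0.082], [0.442, -0.091], [0.414, -0.091], [0.413, -0.082]]
```

View pics/c1.png

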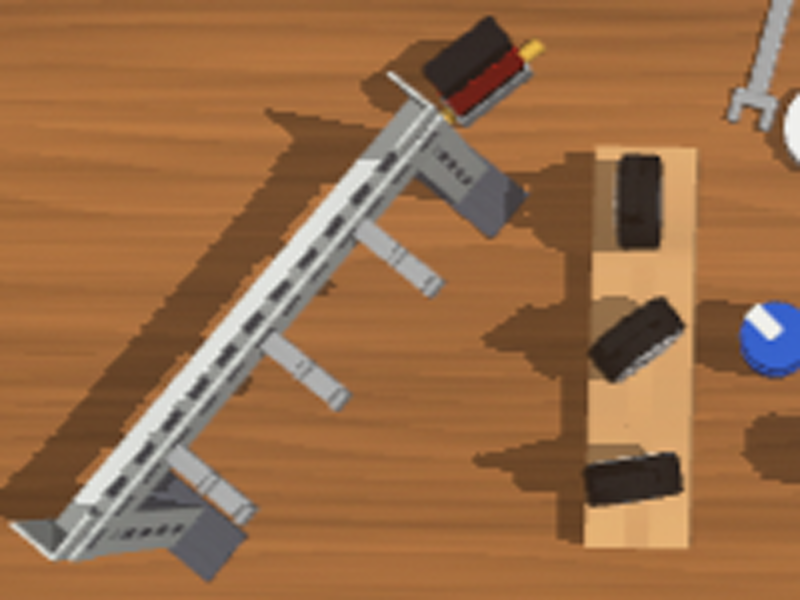

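View pics/c2.png

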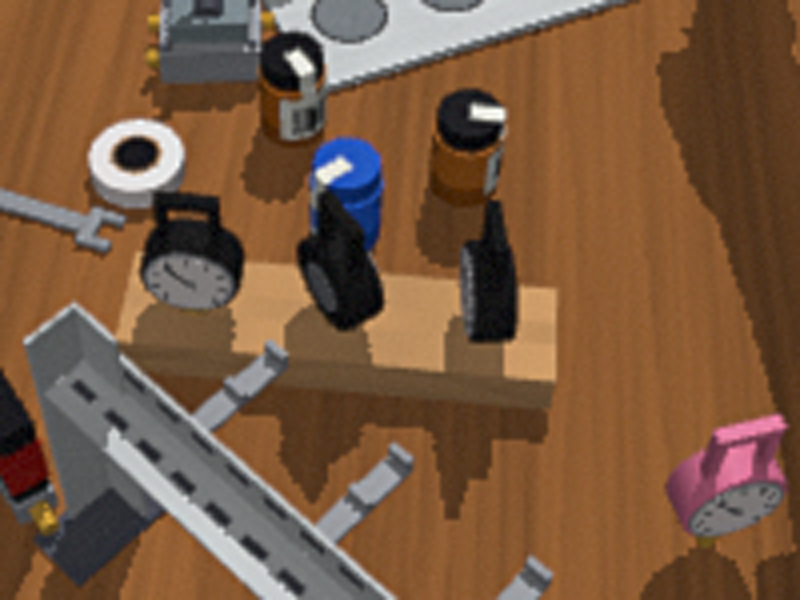

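The crops show gauge A (far) with its dial toward +y. Gauge B (mid) has its dial toward -x,-y, with the grey back disc seen from the side camera. Gauge C (near) has its dial toward +x. Hook lips are at c1 (432,285), (340,400) and (245,512). I'll do the jars first, looking with the wrist camera on the way.

```bash
cat >> h.py <<'E'
def delta(p,yaw,s=None):
    """tool-frame shift (cm) and turn (deg) to reach TCP p, tool down with yaw (rad)"""
    s=s or bot.observe();R=Ro.from_euler("xyz",s["tool_rot"]);G=Ro.from_euler("xyz",[np.pi,0,yaw])
    return np.r_[R.inv().apply(np.array(p)-s["position"])*100,(R.inv()*G).as_rotvec(degrees=True)].round(2).tolist()
E
python3 - <<'E'
from h import *
d=pickle.load(open("top.pkl","rb"));f=d["frame"];g=cv2.cvtColor(f,cv2.COLOR_BGR2GRAY)
print([onz(d,np.array(p)/1.5625,.01).round(3) for p in[(519,298),(543,341),(567,385)]])
print("jars",[onz(d,np.array(p)/1.5625,.09).round(3) for p in[(460,277),(436,351)]])
print("lips",[onz(d,(65+a/4,110+b/4),.2).round(3) for a,b in[(432,285),(340,400),(245,512)]],"stops",[onz(d,(65+a/4,110+b/4),.197).round(3) for a,b in[(398,252),(308,369),(210,483)]])
w=bot.grab_frame("wrist");print(w["T_tool_cam"].round(3),w["mtx"][0])
print(delta((.45,-.2,.36),.2248))
E
```

```text
[array([ 0.555, -0.271,  0.01 ]), array([ 0.464, -0.321,  0.01 ]), array([ 0.371, -0.371,  0.01 ])]
jars [array([ 0.589, -0.136,  0.09 ]), array([ 0.439, -0.088,  0.09 ])]
lips [array([0.56 , 0.224, 0.2  ]), array([0.476, 0.288, 0.2  ]), array([0.396, 0.353, 0.2  ])] stops [array([0.584, 0.25 , 0.197]), array([0.499, 0.312, 0.197]), array([0.417, 0.379, 0.197])]
[[ 0.001 -0.961 -0.275  0.07 ]
 [ 1.     0.001 -0.     0.001]
 [ 0.001 -0.275  0.961 -0.143]
 [ 0.     0.     0.     1.   ]] [311.86127573   0.         259.43860723]
[39.41, -32.96, -12.89, -0.05, 0.0, 0.0]
```

Request:
servo_tool --pt "8.5 39.4 -33 -13 0 0 0" --pt "8.5 39.4 -33 -13 0 0 0" --pt "8.5 39.4 -33 -13 0 0 0" --pt "8.5 39.4 -33 -13 0 0 0" --pt "8.5 39.4 -33 -13 0 0 0" --pt "8.5 39.4 -33 -13 0 0 0" --pt "8.5 39.4 -33 -13 0 0 0" --pt "8.5 39.4 -33 -13 0 0 0" --pt "8.5 39.4 -33 -13 0 0 0" --pt "8.5 39.4 -33 -13 0 0 0" --force 40

```text
clock: 1.15
position: [0.4329, -0.2212, 0.3545]
tool_rot: [3.141, -0.0, 0.225]
force: [1.0, -1.0, -0.3]
grip_width: 0.0853
finger_force: 0.0
```

Request:
servo_tool --pt "8.5 0 0 0 0 0 0" --pt "8.5 0 0 0 0 0 0" --pt "8.5 0 0 0 0 0 0" --pt "8.5 0 0 0 0 0 0" --pt "8.5 0 0 0 0 0 0"

```text
clock: 1.65
position: [0.4317, -0.2237, 0.3537]
tool_rot: [-3.141, 0.0, 0.223]
force: [0.2, -0.5, -0.3]
grip_width: 0.0853
finger_force: 0.0
```

```bash
python3 - <<'E'
from h import *
d,s=wrist();pickle.dump(d,open("w1.pkl","wb"));print(s["clock"],s["qpos"].round(2),s["position"],s["tool_rot"])
cv2.imwrite("pics/w1.png",d["frame"])
for c in [(.555,-.271,.01),(.464,-.321,.01),(.371,-.371,.01),(.589,-.136,.09),(.439,-.088,.09)]: print(proj(d,c).round())
E
```

```text
1.65 [ 0.59  0.19 -0.27  1.77  0.05  1.19 -1.05] [ 0.43168538 -0.22372212  0.35373626] [-3.14144344e+00  3.45722165e-04  2.23279316e-01]
[309.  65.]
[325. 134.]
[338. 196.]
[215.   1.]
[157. 120.]
```

View pics/w1.png

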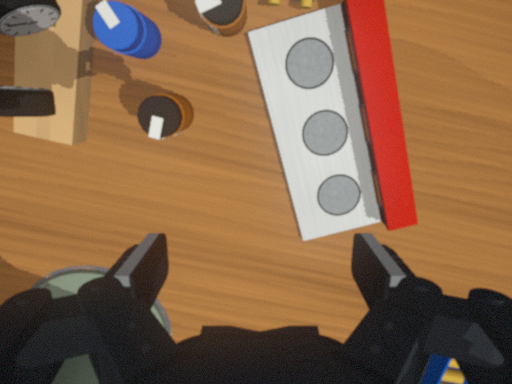

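The wrist view agrees with the top-view estimate. Places are at (310,63), (325,133) and (339,195), with a black-lidded jar at (160,116) whose seal points down, and the second amber jar at (220,8). The blue jar (125,28) is not meant.

```bash
cat >> h.py <<'E'
def jar(d,X,z=.09,dark=70):
    """lid centre and seal yaw near X; centre from the lid+seal outline, seal from white"""
    f=d["frame"];h=cv2.cvtColor(f,cv2.COLOR_BGR2HSV);u=proj(d,X)
    m=np.zeros(f.shape[:2],np.uint8);r=np.linalg.norm(proj(d,np.add(X,[.033,0,0]))-u);cv2.circle(m,tuple(int(i) for i in u),int(r*1.25),1,-1)
    S,V=h[...,1],h[...,2];w=((S<60)&(V>150)&(m>0));k=((V<dark)&(m>0))|w
    k=cv2.morphologyEx(k.astype(np.uint8),cv2.MORPH_OPEN,np.ones((3,3)));b=max(blobs(k),key=lambda a:a[1][4])
    ys,xs=np.nonzero(b[2]);P=np.array([onz(d,p,z)[:2] for p in zip(xs,ys)])
    hull=cv2.convexHull(P.astype(np.float32));(c,rad)=cv2.minEnclosingCircle(hull)
    ys,xs=np.nonzero(w&b[2]);W=np.array([onz(d,p,z)[:2] for p in zip(xs,ys)])
    v=W.mean(0)-c;return np.array(c),rad,np.degrees(np.arctan2(v[1],v[0])),np.array([onz(d,b[0],z)[:2]])
E
python3 - <<'E'
from h import *
d=pickle.load(open("w1.pkl","rb"));t=pickle.load(open("top.pkl","rb"))
print("P",jar(d,(.439,-.088,.09)),jar(t,(.439,-.088,.09)));print("Q",jar(t,(.589,-.136,.09)))
h=cv2.cvtColor(d["frame"],cv2.COLOR_BGR2HSV);pl=[]
m=(h[...,1]<40)&(h[...,2]>120)&(h[...,2]<180)
m=cv2.morphologyEx(m.astype(np.uint8),cv2.MORPH_OPEN,np.ones((5,5)))
for c,st,l in blobs(m,300):
    q=onz(d,c,.01);print(c.round(),st[2:],q.round(4));
h=cv2.cvtColor(d["frame"],cv2.COLOR_BGR2HSV);print([h[y,x] for x,y in[(310,63),(325,133),(280,100),(347,90)]])
r=((h[...,0]<6)|(h[...,0]>174))&(h[...,1]>170)&(h[...,2]>150);ys,xs=np.nonzero(r)
P=np.array([onz(d,p,.048)[:2] for p in zip(xs,ys)],np.float32);print(cv2.minAreaRect(P))
E
```

```text
P (array([ 0.42874974, -0.08717737]), 0.01552740577608347, np.float64(54.32394774119296), array([[ 0.4289287 , -0.08699038]])) (array([ 0.43991628, -0.08543362]), 0.02744363248348236, np.float64(-178.27901003934926), array([[ 0.44271315, -0.08630488]]))
Q (array([ 0.59225655, -0.1369548 ]), 0.026216570287942886, np.float64(125.39234488835494), array([[ 0.59271896, -0.13843989]]))
[342. 117.] [  78  214 4734] [ 0.4945 -0.3399  0.01  ]
[41. 16.] [ 24  21 358] [0.5333 0.1147 0.01  ]
[309.  63.] [  45   50 1765] [ 0.5574 -0.27    0.01  ]
[338. 195.] [  42   42 1417] [ 0.3728 -0.3694  0.01  ]
[array([ 78,   8, 163], dtype=uint8), array([ 80,   9, 165], dtype=uint8), array([ 45,   5, 217], dtype=uint8), array([ 25,  10, 161], dtype=uint8)]
((0.5010967254638672, -0.3911733627319336), (0.3329731822013855, 0.0456768274307251), 28.43369483947754)
```

```bash
python3 - <<'E'
from h import *
print(delta((.44,-.086,.22),np.radians(9)))
E
```

```text
[3.86, -13.24, 13.38, -0.01, 0.02, 3.8]
```

Request:
servo_tool --pt "8.5 4.0 -13.2 13.4 0 0 3.8" --pt "8.5 4.0 -13.2 13.4 0 0 3.8" --pt "8.5 4.0 -13.2 13.4 0 0 3.8" --pt "8.5 4.0 -13.2 13.4 0 0 3.8" --pt "8.5 4.0 -13.2 13.4 0 0 3.8" --pt "8.5 4.0 -13.2 13.4 0 0 3.8" --pt "8.5 4.0 -13.2 13.4 0 0 3.8"

```text
clock: 2.4
position: [0.4421, -0.0865, 0.2205]
tool_rot: [3.141, -0.001, 0.157]
force: [0.2, -0.5, -0.2]
grip_width: 0.0851
finger_force: 0.0
```

```bash
python3 - <<'E'
from h import *
d,s=wrist();pickle.dump(d,open("w2.pkl","wb"));print(s["clock"],s["qpos"].round(2),s["position"],s["tool_rot"])
cv2.imwrite("pics/w2.png",d["frame"]);print(proj(d,(.44,-.086,.09)))
print(jar(d,(.44,-.086,.09)),jar(d,(.44,-.086,.09),dark=50))
E
```

```text
2.4 [ 0.36  0.28 -0.35  2.04  0.13  0.85 -1.48] [ 0.44211049 -0.08646074  0.22053635] [ 3.14100725e+00 -8.55549084e-04  1.57134842e-01]
[257.83369798 176.15756226]
(array([ 0.45292506, -0.08163908]), 0.022838735952973366, np.float64(nan), array([[ 0.45572351, -0.08135898]])) (array([ 0.42909473, -0.08684161]), 0.01544252224266529, np.float64(-85.66793058488759), array([[ 0.42919787, -0.08734692]]))h.py:28: RuntimeWarning: Mean of empty slice.
  v=W.mean(0)-c;return np.array(c),rad,np.degrees(np.arctan2(v[1],v[0])),np.array([onz(d,b[0],z)[:2]])
  ret = ret.dtype.type(ret / rcount)
```

View pics/w2.png

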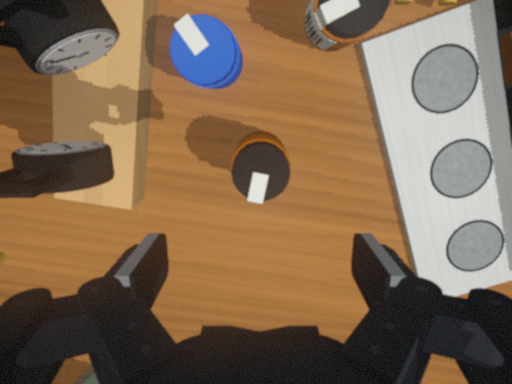

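The wrist view shows the jar lid centred near (261,171) with its seal at (258,188). The dials of the mid and near gauges are as I read them.

```bash
python3 - <<'E'
import re
s=open("h.py").read()
i=s.index("def jar");s=s[:i]+'''def jar(d,X,z=.09,dark=60):
    """lid circle centre, radius, seal yaw near X"""
    f=d["frame"];h=cv2.cvtColor(f,cv2.COLOR_BGR2HSV);u=proj(d,X);S,V=h[...,1],h[...,2]
    m=np.zeros(f.shape[:2],np.uint8);r=np.linalg.norm(proj(d,np.add(X,[.027,0,0]))-u);cv2.circle(m,tuple(int(i) for i in u),int(r*1.4),1,-1)
    w=max(blobs((S<60)&(V>150)&(m>0),5),key=lambda a:a[1][4])[2]
    k=((V<dark)&(m>0))|w
    k=cv2.morphologyEx(k.astype(np.uint8),cv2.MORPH_CLOSE,np.ones((5,5)))
    k=cv2.morphologyEx(k,cv2.MORPH_OPEN,np.ones((5,5)));b=max(blobs(k),key=lambda a:a[1][4])[2]
    W2=lambda q:np.array([onz(d,p,z)[:2] for p in zip(*np.nonzero(q)[::-1])],np.float32)
    P=W2(b);c,rad=cv2.minEnclosingCircle(P);W=W2(w)
    vx,vy,_,_=cv2.fitLine(W,cv2.DIST_L2,0,.01,.01).ravel();v=W.mean(0)-c
    if vx*v[0]+vy*v[1]<0:vx,vy=-vx,-vy
    dg=lambda a,b:np.degrees(np.arctan2(b,a)).round(1)
    return np.round(c,4),round(rad,4),"line",dg(vx,vy),"offset",dg(*v),"centroid",P.mean(0).round(4)
'''
open("h.py","w").write(s)
E
python3 - <<'E'
from h import *
d=pickle.load(open("w2.pkl","rb"));t=pickle.load(open("top.pkl","rb"))
print(jar(d,(.44,-.086,.09)));print(jar(t,(.44,-.086,.09)));print("Q",jar(t,(.59,-.137,.09)))
r=jar(d,(.44,-.086,.09));c=r[0]
print(delta((c[0],c[1],.046),np.radians(9)))
E
```

```text
(array([ 0.4291, -0.0868]), 0.0154, 'line', np.float32(-3.1), 'offset', np.float64(-85.7), 'centroid', array([ 0.4292, -0.0874], dtype=float32))
(array([ 0.439 , -0.0871]), 0.027, 'line', np.float32(172.6), 'offset', np.float64(175.8), 'centroid', array([ 0.4405, -0.0872], dtype=float32))
Q (array([ 0.5929, -0.1358]), 0.0266, 'line', np.float32(124.0), 'offset', np.float64(130.2), 'centroid', array([ 0.5919, -0.1368], dtype=float32))
[-1.31, -0.19, 17.46, 0.04, -0.07, -0.02]
```

```bash
python3 - <<'E'
from h import *
d=pickle.load(open("w2.pkl","rb"));h=cv2.cvtColor(d["frame"],cv2.COLOR_BGR2HSV);print(h[165,250],h[175,275],h[135,255],onz(d,(261,171),.09))
for k in(75,90): print(jar(d,(.441,-.087,.09),dark=k))
E
```

```text
[14 62 70] [10 58 66] [ 14 193 116] [ 0.44520165 -0.08807299  0.09      ]
(array([ 0.4429, -0.0871]), 0.0287, 'line', np.float32(176.9), 'offset', np.float64(-178.8), 'centroid', array([ 0.4446, -0.0874], dtype=float32))
(array([ 0.4431, -0.0871]), 0.0289, 'line', np.float32(176.9), 'offset', np.float64(-178.8), 'centroid', array([ 0.4446, -0.0875], dtype=float32))
```

Request:
servo_tool --pt "8.5 0.1 0 5 0 0 0" --pt "8.5 0.1 0 10 0 0 0" --pt "8.5 0.1 0 14 0 0 0" --pt "8.5 0.1 0 17.4 0 0 0" --pt "8.5 0.1 0 17.4 0 0 0" --pt "4.5 0.1 0 17.4 0 0 0" --pt "4.5 0.1 0 17.4 0 0 0" --pt "4.5 0.1 0 17.4 0 0 0" --pt "4.5 0.1 0 17.4 0 0 0" --pt "4.5 0.1 0 17.4 0 0 0" --force 40

```text
clock: 3.45
position: [0.444, -0.086, 0.048]
tool_rot: [3.14, -0.003, 0.158]
force: [-0.0, -1.1, 7.6]
grip_width: 0.0569
finger_force: 41.1
```

Request:
servo_tool --pt "4.5 0 0 0 0 0 0" --pt "4.5 0 0 0 0 0 0" --pt "4.5 0 0 -4 0 0 0" --pt "4.5 0 0 -8 0 0 0" --pt "4.5 0 0 -12 0 0 0" --pt "4.5 0 0 -12 0 0 0"

```text
clock: 4.05
position: [0.4452, -0.0859, 0.1719]
tool_rot: [3.138, -0.009, 0.158]
force: [0.1, -0.3, -2.9]
grip_width: 0.0566
finger_force: 45.5
```

```bash
python3 - <<'E'
from h import *
print(delta((.3728,-.3694,.166),np.radians(129.4)),bot.observe()["qpos"].round(2))
E
```

```text
[-11.6, 26.86, 0.58, 0.65, -0.11, -120.37] [ 0.35  0.35 -0.36  2.09  0.19  0.72 -1.54]
```

Request:
servo_tool --pt "4.5 -2 5 0 0 0 -8" --pt "4.5 -4 9 0 0 0 -16" --pt "4.5 -6 13 0 0 0 -24" --pt "4.5 -8 17 0 0 0 -32" --pt "4.5 -9 21 0 0 0 -40" --pt "4.5 -10.5 24 0.6 0.7 0 -48" --pt "4.5 -11.6 26.9 0.6 0.7 0 -56" --pt "4.5 -11.6 26.9 0.6 0.7 0 -64" --pt "4.5 -11.6 26.9 0.6 0.7 0 -72" --pt "4.5 -11.6 26.9 0.6 0.7 0 -80"

```text
clock: 5.05
position: [0.3702, -0.3697, 0.1609]
tool_rot: [-3.133, -0.006, 1.553]
force: [0.0, -0.4, -2.0]
grip_width: 0.0561
finger_force: 45.3
```

Request:
servo_tool --pt "4.5 0 0 0 0 0 -8" --pt "4.5 0 0 0 0 0 -16" --pt "4.5 0 0 0 0 0 -24" --pt "4.5 0 0 0 0 0 -32" --pt "4.5 0 0 0 0 0 -40.4" --pt "4.5 0 0 0 0 0 -40.4" --pt "4.5 0 0 0 0 0 -40.4" --pt "4.5 0 0 0 0 0 -40.4"

```text
clock: 5.85
position: [0.3705, -0.3694, 0.1603]
tool_rot: [-3.139, -0.011, 2.249]
force: [0.4, 0.1, -3.3]
grip_width: 0.0563
finger_force: 45.3
```

```bash
python3 - <<'E'
from h import *
s=bot.observe();print(delta((.3728,-.3694,.060),np.radians(129.4)),s["qpos"].round(2),s["force"],s["grip_width"])
E
```

```text
[-0.25, 0.2, 10.03, -0.13, -0.6, -0.56] [ 1.24  0.56 -0.78  1.9   0.5   0.9   0.89] [ 0.40526777  0.06041463 -3.34447652] 0.05631477565418073
```

Request:
servo_tool --pt "4.5 -0.2 0.2 4 0 -0.6 -0.5" --pt "4.5 -0.2 0.2 7 0 -0.6 -0.5" --pt "4.5 -0.2 0.2 9 0 -0.6 -0.5" --pt "4.5 -0.2 0.2 9.8 0 -0.6 -0.5" --pt "4.5 -0.2 0.2 10.1 0 -0.6 -0.5" --pt "4.5 -0.2 0.2 10.1 0 -0.6 -0.5" --pt "4.5 -0.2 0.2 10.1 0 -0.6 -0.5"

```text
clock: 6.55
position: [0.373, -0.3691, 0.0598]
tool_rot: [-3.14, 0.001, 2.261]
force: [0.1, -0.9, -1.6]
grip_width: 0.0565
finger_force: 45.3
```

Request:
servo_tool --pt "4.5 0 0 0.15 0 0 0" --pt "4.5 0 0 0.2 0 0 0" --pt "8.5 0 0 0.2 0 0 0" --pt "8.5 0 0 0.2 0 0 0" --pt "8.5 0 0 0.2 0 0 0" --pt "8.5 0 0 -3 0 0 0" --pt "8.5 0 0 -7 0 0 0" --pt "8.5 0 0 -11 0 0 0" --pt "8.5 0 0 -14 0 0 0" --pt "8.5 0 0 -14 0 0 0"

```text
clock: 7.55
position: [0.3741, -0.3696, 0.2025]
tool_rot: [-3.14, 0.005, 2.261]
force: [0.0, -0.2, -0.4]
grip_width: 0.0849
finger_force: 0.0
```

```bash
python3 - <<'E'
from h import *
d,s=wrist();print(s["clock"],s["position"]);print(jar(d,(.373,-.369,.10),z=.1,dark=85))
t=bot.grab_frame("top");pickle.dump(t,open("top2.pkl","wb"));print("Q",jar(t,(.59,-.137,.09)))
print(delta((.592,-.136,.22),np.radians(-14)))
cv2.imwrite("pics/w3.png",d["frame"])
E
```

```text
7.55 [ 0.37412792 -0.36961127  0.20253609]
(array([ 0.3803, -0.3669]), 0.0325, 'line', np.float32(119.3), 'offset', np.float64(31.9), 'centroid', array([ 0.3783, -0.3641], dtype=float32))
Q (array([ 0.5929, -0.1358]), 0.0266, 'line', np.float32(124.0), 'offset', np.float64(130.2), 'centroid', array([ 0.5919, -0.1368], dtype=float32))
[4.01, 31.74, -2.15, -0.03, 0.17, 143.53]
```

View pics/w3.png

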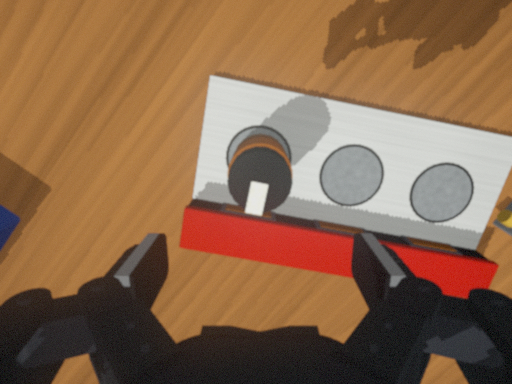

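The jar stands on place 3 with its seal (258,198) pointing at the reader bar. Now the second jar.

Request:
servo_tool --pt "8.5 0 4 -2 0 0 8" --pt "8.5 0 8 -2 0 0 16" --pt "8.5 1 12 -2 0 0 24" --pt "8.5 1 16 -2 0 0 32" --pt "8.5 2 20 -2 0 0 40" --pt "8.5 2 24 -2 0 0 48" --pt "8.5 3 28 -2 0 0 56" --pt "8.5 4 31.7 -2 0 0 64" --pt "8.5 4 31.7 -2 0 0 72" --pt "8.5 4 31.7 -2 0 0 80"

```text
clock: 8.65
position: [0.5918, -0.1343, 0.2166]
tool_rot: [-3.138, 0.003, 0.862]
force: [0.1, -0.1, 0.0]
grip_width: 0.0847
finger_force: 0.0
```

Request:
servo_tool --pt "8.5 0 0 0 0 0 8" --pt "8.5 0 0 0 0 0 16" --pt "8.5 0 0 0 0 0 24" --pt "8.5 0 0 0 0 0 32" --pt "8.5 0 0 0 0 0 40" --pt "8.5 0 0 0 0 0 48" --pt "8.5 0 0 0 0 0 56" --pt "8.5 0 0 0 0 0 63.5" --pt "8.5 0 0 0 0 0 63.5" --pt "8.5 0 0 0 0 0 63.5"

```text
clock: 9.65
position: [0.5915, -0.1357, 0.2174]
tool_rot: [3.14, 0.003, -0.239]
force: [0.2, 0.0, -0.0]
grip_width: 0.0848
finger_force: 0.0
```

```bash
python3 - <<'E'
from h import *
d,s=wrist();pickle.dump(d,open("w4.pkl","wb"));print(s["clock"],s["position"],s["qpos"].round(2));r=jar(d,(.592,-.136,.09),dark=80);print(r)
t=bot.grab_frame("top");print(jar(t,(.373,-.369,.1),z=.1))
print(delta((*r[0],.046),np.radians(-14)))
cv2.imwrite("pics/w4.png",d["frame"])
E
```

```text
9.65 [ 0.59147072 -0.13572599  0.21738986] [ 0.29  0.52 -0.23  1.65  0.14  0.99 -1.8 ]
(array([ 0.5956, -0.1374]), 0.0281, 'line', np.float32(125.6), 'offset', np.float64(134.0), 'centroid', array([ 0.5964, -0.1388], dtype=float32))
(array([ 0.3737, -0.3675]), 0.0362, 'line', np.float32(174.9), 'offset', np.float64(-95.9), 'centroid', array([ 0.3744, -0.3714], dtype=float32))
[0.47, 0.03, 17.18, 0.07, 0.14, 0.24]
```

View pics/w4.png

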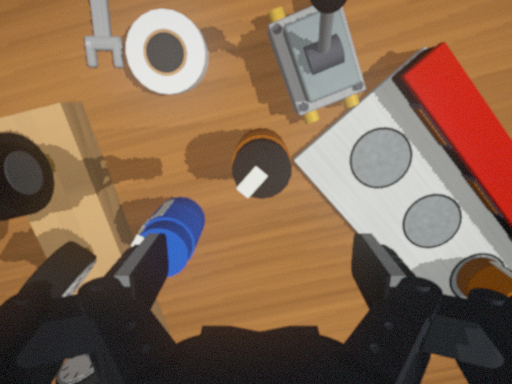

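The jar is at (262,165), its seal at (252,182), with clear room for the fingers. I'll grasp it.

Request:
servo_tool --pt "8.5 0.3 0 5 0 0 0" --pt "8.5 0.3 0 10 0 0 0" --pt "8.5 0.3 0 14 0 0 0" --pt "8.5 0.3 0 17.1 0 0 0" --pt "8.5 0.3 0 17.1 0 0 0" --pt "4.5 0.3 0 17.1 0 0 0" --pt "4.5 0.3 0 17.1 0 0 0" --pt "4.5 0.3 0 17.1 0 0 0" --pt "4.5 0.3 0 17.1 0 0 0" --pt "4.5 0.3 0 17.1 0 0 0"

```text
clock: 10.75
position: [0.5956, -0.1371, 0.0496]
tool_rot: [3.141, -0.002, -0.243]
force: [-0.5, -0.9, 6.6]
grip_width: 0.0565
finger_force: 41.6
```

Request:
servo_tool --pt "4.5 0 0 0 0 0 0" --pt "4.5 0 0 0 0 0 0" --pt "4.5 0 0 -4 0 0 0" --pt "4.5 0 0 -8 0 0 0" --pt "4.5 0 0 -12 0 0 0" --pt "4.5 0 0 -14 0 0 0"

```text
clock: 11.35
position: [0.596, -0.1369, 0.1925]
tool_rot: [3.141, -0.004, -0.243]
force: [1.3, 0.8, -2.9]
grip_width: 0.0562
finger_force: 45.3
```

```bash
python3 - <<'E'
from h import *
print(delta((.5574,-.270,.19),np.radians(157.6)),bot.observe()["qpos"].round(2))
E
```

```text
[-0.54, 13.84, 0.26, 0.36, 0.04, -171.53] [ 0.29  0.55 -0.23  1.67  0.15  0.94 -1.81]
```

Request:
servo_tool --pt "4.5 0 3 0 0 0 -8" --pt "4.5 -0.1 6 0 0 0 -16" --pt "4.5 -0.3 9 0 0 0 -24" --pt "4.5 -0.5 12 0 0 0 -32" --pt "4.5 -0.5 13.8 0.2 0 0 -40" --pt "4.5 -0.5 13.8 0.2 0 0 -48" --pt "4.5 -0.5 13.8 0.2 0 0 -56" --pt "4.5 -0.5 13.8 0.2 0 0 -64" --pt "4.5 -0.5 13.8 0.2 0 0 -72" --pt "4.5 -0.5 13.8 0.2 0 0 -80"

```text
clock: 12.35
position: [0.5567, -0.2698, 0.1871]
tool_rot: [3.141, 0.002, 1.159]
force: [0.1, -0.3, -2.2]
grip_width: 0.0564
finger_force: 45.2
```

Request:
servo_tool --pt "4.5 0 0 0 0 0 -8" --pt "4.5 0 0 0 0 0 -16" --pt "4.5 0 0 0 0 0 -24" --pt "4.5 0 0 0 0 0 -32" --pt "4.5 0 0 0 0 0 -40" --pt "4.5 0 0 0 0 0 -48" --pt "4.5 0 0 0 0 0 -56" --pt "4.5 0 0 0 0 0 -64" --pt "4.5 0 0 0 0 0 -72" --pt "4.5 0 0 0 0 0 -80"

```text
clock: 13.35
position: [0.5566, -0.27, 0.187]
tool_rot: [-3.139, 0.001, 2.555]
force: [0.3, -0.3, -3.5]
grip_width: 0.056
finger_force: 45.2
```

Request:
servo_tool --pt "4.5 0 0 0 0 0 -8" --pt "4.5 0 0 0 0 0 -11.5" --pt "4.5 0 0 0 0 0 -11.5" --pt "4.5 0 0 0 0 0 -11.5"

```text
clock: 13.75
position: [0.5566, -0.2698, 0.1864]
tool_rot: [-3.139, -0.0, 2.747]
force: [0.7, 0.5, -3.2]
grip_width: 0.0564
finger_force: 45.2
```

```bash
python3 - <<'E'
from h import *
print(delta((.5574,-.270,.061),np.radians(157.6)),bot.observe()["qpos"].round(2))
E
```

```text
[-0.09, 0.04, 12.54, -0.12, -0.03, -0.18] [ 0.94  0.72 -0.93  1.63  0.63  1.12  1.02]
```

Request:
servo_tool --pt "4.5 0 0 4 0 0 0" --pt "4.5 0 0 8 0 0 0" --pt "4.5 0 0 11 0 0 0" --pt "4.5 0 0 12.3 0 0 0" --pt "4.5 0 0 12.6 0 0 0" --pt "4.5 0 0 12.8 0 0 0" --pt "4.5 0 0 12.8 0 0 0"

```text
clock: 14.45
position: [0.5571, -0.2698, 0.0592]
tool_rot: [-3.14, 0.001, 2.749]
force: [-0.2, 0.3, -3.2]
grip_width: 0.0567
finger_force: 46.0
```

Request:
servo_tool --pt "8.5 0 0 0 0 0 0" --pt "8.5 0 0 0 0 0 0" --pt "8.5 0 0 0 0 0 0" --pt "8.5 0 0 -3 0 0 0" --pt "8.5 0 0 -7 0 0 0" --pt "8.5 0 0 -12 0 0 0" --pt "8.5 0 0 -17 0 0 0" --pt "8.5 0 0 -22 0 0 0" --pt "8.5 0 0 -22 0 0 0"

```text
clock: 15.35
position: [0.559, -0.2693, 0.2842]
tool_rot: [-3.14, 0.007, 2.75]
force: [0.9, 0.3, -0.8]
grip_width: 0.085
finger_force: 0.0
```

```bash
python3 - <<'E'
from h import *
s=bot.observe();print(s["position"],s["qpos"].round(2),delta((.424,.082,.30),np.radians(190)))
E
```

```text
[ 0.55895728 -0.26928654  0.28421252] [ 0.97  0.63 -0.99  1.52  0.54  1.28  1.1 ] [25.88, 27.31, -1.8, -0.2, 0.37, -32.45]
```

Request:
servo_tool --pt "8.5 3.2 3.4 -2 0 0 -4" --pt "8.5 6.4 6.8 -2 0 0 -8" --pt "8.5 9.6 10.2 -2 0 0 -12" --pt "8.5 12.8 13.6 -2 0 0 -16" --pt "8.5 16 17 -2 0 0 -20" --pt "8.5 19.2 20.4 -2 0 0 -24" --pt "8.5 22.4 23.8 -2 0 0 -28" --pt "8.5 26 27.3 -2 0 0 -32.4" --pt "8.5 26 27.3 -2 0 0 -32.4" --pt "8.5 26 27.3 -2 0 0 -32.4"

```text
clock: 16.35
position: [0.4205, 0.0828, 0.2978]
tool_rot: [-3.14, -0.001, -2.966]
force: [0.5, -0.7, -0.6]
grip_width: 0.0852
finger_force: 0.0
```

```bash
python3 - <<'E'
from h import *
d,s=wrist();pickle.dump(d,open("w5.pkl","wb"));print(s["clock"],s["position"],s["tool_rot"],s["qpos"].round(2))
cv2.imwrite("pics/w5.png",d["frame"])
t=bot.grab_frame("top");pickle.dump(t,open("top3.pkl","wb"));print(proj(d,(.424,.082,.166)))
E
```

```text
16.35 [0.42053611 0.08278752 0.29777685] [-3.14022693e+00 -1.30768575e-03 -2.96612121e+00] [ 0.75  0.35 -1.33  1.95  0.38  1.13  1.02]
[258.68796874 176.64714016]
```

View pics/w5.png

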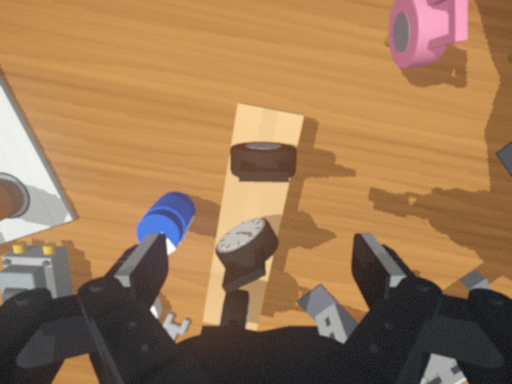

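The wrist view shows the near gauge (264,161), its handle at about (264,177), and its grey back disc toward the robot, so its dial is at +x as expected. The mid gauge at (248,245) shows its dial toward -x,-y. I'll grasp the near one.

Request:
servo_tool --pt "8.5 -0.3 0.4 5 0 0 0" --pt "8.5 -0.3 0.4 10 0 0 0" --pt "8.5 -0.3 0.4 14 0 0 0" --pt "8.5 -0.3 0.4 16.8 0 0 0" --pt "8.5 -0.3 0.4 16.8 0 0 0" --pt "3.5 -0.3 0.4 16.8 0 0 0" --pt "3.5 -0.3 0.4 16.8 0 0 0" --pt "3.5 -0.3 0.4 16.8 0 0 0" --pt "3.5 -0.3 0.4 16.8 0 0 0" --pt "3.5 -0.3 0.4 16.8 0 0 0" --force 60

```text
clock: 17.45
position: [0.4237, 0.0865, 0.1309]
tool_rot: [-3.14, 0.001, -2.969]
force: [-0.9, -0.8, 13.3]
grip_width: 0.0452
finger_force: 59.2
```

Request:
servo_tool --pt "3.5 0 0 0 0 0 0" --pt "3.5 0 0 0 0 0 0" --pt "3.5 0 0 0 0 0 0"

```text
clock: 17.75
position: [0.4237, 0.0865, 0.1309]
tool_rot: [-3.14, 0.001, -2.969]
force: [-1.3, -1.6, 12.5]
grip_width: 0.0451
finger_force: 59.2
```

Request:
servo_tool --pt "3.5 0 0 -2 0 0 0" --pt "3.5 0 0 -5 0 0 0" --pt "3.5 0 0 -9 0 0 0" --pt "3.5 0 0 -13 0 0 0" --pt "3.5 0 0 -18 0 0 0" --pt "3.5 0 0 -20 0 0 0" --pt "3.5 0 0 -20 0 0 0"

```text
clock: 18.45
position: [0.4239, 0.0869, 0.3322]
tool_rot: [-3.139, 0.002, -2.969]
force: [-0.2, -0.7, -4.2]
grip_width: 0.0451
finger_force: 62.9
```

```bash
python3 - <<'E'
from h import *
s=bot.observe();print(s["position"],s["qpos"].round(2),s["force"])
yaw=np.radians(-128.2);ex=np.array([np.cos(yaw),np.sin(yaw)]);ey=np.array([-ex[1],ex[0]])
for n in("top","side"):
    d=pickle.load(open(n+".pkl","rb"));h=cv2.cvtColor(d["frame"],cv2.COLOR_BGR2HSV);m=(h[...,1]<70)&(h[...,2]>80)
    L0=np.array([.476,.288])-.0185*ex   # seat guess
    P=[(x,y,onz(d,(x,y),.193)[:2]) for y,x in zip(*np.nonzero(m))]
    Q=np.array([[x,y,(p-L0)@ex,(p-L0)@ey] for x,y,p in P])
    for k in(-.105,0,.105):
        q=Q[(abs(Q[:,3]-k)<.016)&(Q[:,2]>-.02)&(Q[:,2]<.04)]
        if len(q)<10: print(n,k,len(q));continue
        ln=np.polyfit(q[:,2],q[:,3],1);print(n,k,len(q),"y",q[:,3].mean().round(4),"slope",ln[0].round(3),"x max",np.sort(q[:,2])[-4:].round(4),"world mid",(L0+q[:,3].mean()*ey).round(4),"w",np.ptp(q[:,3]).round(3))
E
```

```text
[0.42388681 0.08687824 0.33217081] [ 0.78  0.31 -1.35  1.89  0.33  1.2   1.06] [-0.17636807 -0.73019933 -4.15937693]
top -0.105 112 y -0.1079 slope -0.054 x max [0.0189 0.0196 0.0218 0.0236] world mid [0.4027 0.3692] w 0.026
top 0 81 y 0.0006 slope -0.031 x max [0.0175 0.0182 0.0186 0.019 ] world mid [0.4879 0.3022] w 0.017
top 0.105 75 y 0.1051 slope -0.003 x max [0.0172 0.0183 0.0187 0.0191] world mid [0.5701 0.2375] w 0.016
side -0.105 120 y -0.1051 slope 0.043 x max [0.0181 0.0184 0.0187 0.0191] world mid [0.4048 0.3675] w 0.018
side 0 102 y -0.0003 slope 0.091 x max [0.0176 0.0179 0.0182 0.0186] world mid [0.4872 0.3027] w 0.02
side 0.105 98 y 0.1045 slope 0.113 x max [0.018  0.0184 0.0187 0.0191] world mid [0.5696 0.2379] w 0.024
```

```bash
python3 - <<'E'
from h import *
print(delta((.370,.325,.332),np.radians(51.8)))
d=pickle.load(open("w5.pkl","rb"));print(onz(d,(264,177),.166),onz(d,(264,172),.166),onz(d,(264,181),.166))
h=cv2.cvtColor(d["frame"],cv2.COLOR_BGR2HSV);print(h[150:190:2,264,2])
E
```

```text
[1.22, 24.38, -0.04, 0.11, 0.21, 138.08]
[0.42347844 0.0868257  0.166     ] [0.41885953 0.08598493 0.166     ] [0.42720396 0.08750384 0.166     ]
[104 108 111 106 110 110 108 106 103 100 100 102 105 106 106 115 208 239
 239 240]
```

Request:
servo_tool --pt "3.5 0.2 3 0 0 0 8" --pt "3.5 0.4 6 0 0 0 16" --pt "3.5 0.6 9 0 0 0 24" --pt "3.5 0.8 12 0 0 0 32" --pt "3.5 1 15 0 0 0 40" --pt "3.5 1.2 18 0 0 0 48" --pt "3.5 1.2 21 0 0 0 56" --pt "3.5 1.2 24.4 0 0 0 64" --pt "3.5 1.2 24.4 0 0 0 72" --pt "3.5 1.2 24.4 0 0 0 80"

```text
clock: 19.45
position: [0.368, 0.3255, 0.3282]
tool_rot: [-3.138, 0.0, 1.916]
force: [-0.7, -0.4, -2.4]
grip_width: 0.0449
finger_force: 63.3
```

Request:
servo_tool --pt "3.5 0 0 0 0 0 8" --pt "3.5 0 0 0 0 0 16" --pt "3.5 0 0 0 0 0 24" --pt "3.5 0 0 0 0 0 32" --pt "3.5 0 0 0 0 0 40" --pt "3.5 0 0 0 0 0 48" --pt "3.5 0 0 0 0 0 58" --pt "3.5 0 0 0 0 0 58" --pt "3.5 0 0 0 0 0 58"

```text
clock: 20.35
position: [0.3687, 0.3248, 0.3288]
tool_rot: [-3.141, 0.003, 0.91]
force: [1.3, -0.3, -2.6]
grip_width: 0.0453
finger_force: 63.3
```

```bash
python3 - <<'E'
from h import *
s=bot.observe();print(s["position"],s["qpos"].round(2),s["force"],delta((.370,.325,.183),np.radians(51.8)))
E
```

```text
[0.36870886 0.32476566 0.32884619] [-0.22  0.28 -0.76  1.78  0.21  1.17 -1.71] [ 1.26545813 -0.28575082 -2.59169307] [0.14, 0.1, 14.58, -0.05, 0.15, 0.34]
```

Request:
servo_tool --pt "3.5 0.1 0.1 4 0 0.1 0.3" --pt "3.5 0.1 0.1 8 0 0.1 0.3" --pt "3.5 0.1 0.1 12 0 0.1 0.3" --pt "3.5 0.1 0.1 14.5 0 0.1 0.3" --pt "3.5 0.1 0.1 14.5 0 0.1 0.3" --pt "3.5 0.1 0.1 14.5 0 0.1 0.3"

```text
clock: 20.95
position: [0.3701, 0.3253, 0.185]
tool_rot: [-3.14, 0.0, 0.904]
force: [0.1, -0.6, -2.5]
grip_width: 0.0453
finger_force: 63.3
```

```bash
python3 - <<'E'
from h import *
s=bot.observe();print(s["position"],s["tool_rot"])
d=bot.grab_frame("side");pickle.dump(d,open("s1.pkl","wb"));u=proj(d,(.39,.34,.17)).astype(int);print(u)
x0=max(0,min(512-160,u[0]-80));y0=max(0,min(384-120,u[1]-60));print(x0,y0)
c=cv2.resize(d["frame"][y0:y0+120,x0:x0+160],(800,600),interpolation=cv2.INTER_CUBIC)
for X in[(.404,.368,.19),(.404-.0185*.618,.368-.0185*.786,.2)]:
    q=(proj(d,X)-[x0,y0])*5;cv2.drawMarker(c,tuple(int(i) for i in q),(0,255,0),0,12,1)
cv2.imwrite("pics/s1.png",c)
E
```

```text
[0.37009936 0.32534333 0.18496661] [-3.14005171e+00  8.37262276e-05  9.03946295e-01]
[306 300]
226 240
```

View pics/s1.png

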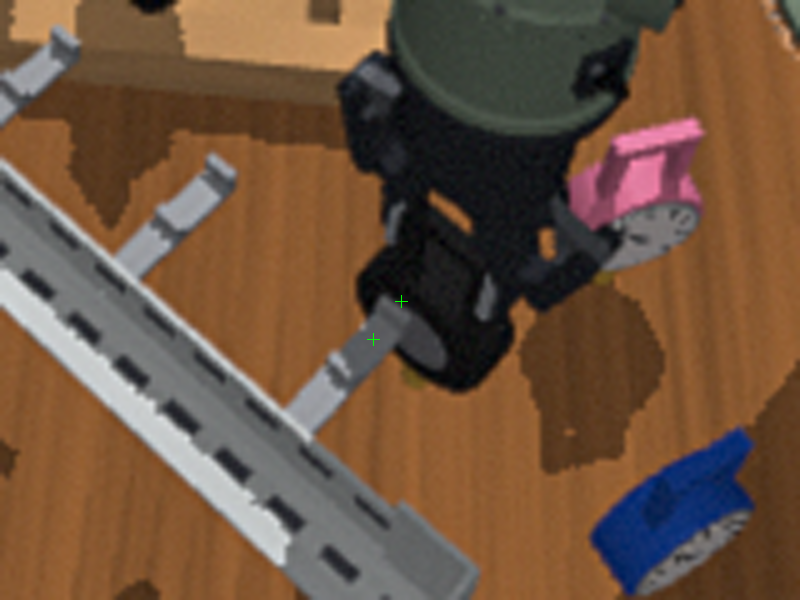

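The side crop shows the grey back disc toward the rail, so the dial faces outward, and the hook lip (395,300) lines up with the handle. I'll insert.

Request:
servo_tool --pt "3.5 0 0 0.2 0 0 0" --pt "3.5 1 0 0.2 0 0 0" --pt "3.5 2 0 0.2 0 0 0" --pt "3.5 3 0 0.2 0 0 0" --pt "3.5 4 0 0.2 0 0 0" --pt "3.5 5.2 0 0.2 0 0 0" --pt "3.5 5.2 0 0.2 0 0 0" --pt "3.5 5.2 0 0.8 0 0 0" --pt "3.5 5.2 0 1.4 0 0 0" --pt "3.5 5.2 0 1.7 0 0 0"

```text
clock: 22.0
position: [0.402, 0.3653, 0.1666]
tool_rot: [-3.141, 0.001, 0.902]
force: [0.8, -1.5, -2.9]
grip_width: 0.0449
finger_force: 63.4
```

Request:
servo_tool --pt "3.5 0 0 0.1 0 0 0" --pt "3.5 0 0 0.2 0 0 0" --pt "3.5 0 0 0.3 0 0 0" --pt "3.5 0 0 0.3 0 0 0"

```text
clock: 22.4
position: [0.4024, 0.3658, 0.165]
tool_rot: [-3.141, -0.0, 0.901]
force: [-3.3, -3.7, 7.3]
grip_width: 0.0447
finger_force: 64.7
```

Contact on the seat. I'll release.

Request:
servo_tool --pt "6.5 0 0 0 0 0 0" --pt "6.5 0 0 0 0 0 0" --pt "6.5 0 0 0 0 0 0" --pt "6.5 0 0 0 0 0 0" --pt "6.5 0 0 -3 0 0 0" --pt "6.5 0 0 -7 0 0 0" --pt "6.5 0 0 -11 0 0 0" --pt "6.5 0 0 -14 0 0 0" --pt "6.5 0 0 -14 0 0 0"

```text
clock: 23.3
position: [0.4033, 0.367, 0.3082]
tool_rot: [3.142, -0.006, 0.901]
force: [-0.6, 0.1, -0.8]
grip_width: 0.0652
finger_force: 0.0
```

```bash
python3 - <<'E'
from h import *
s=bot.observe();print(s["position"],s["qpos"].round(2),delta((.528,.082,.30),np.radians(38)))
E
```

```text
[0.40325623 0.3669761  0.30817302] [-0.3   0.39 -0.73  1.69  0.28  1.16 -1.78] [-14.61, 27.47, 0.74, -0.03, -0.32, 13.64]
```

Request:
servo_tool --pt "8.5 -2 3.6 0 0 0 2" --pt "8.5 -4 7.2 0 0 0 4" --pt "8.5 -6 10.8 0 0 0 6" --pt "8.5 -8 14.4 0 0 0 8" --pt "8.5 -10 18 0.5 0 0 10" --pt "8.5 -12 22 0.5 0 0 12" --pt "8.5 -14.6 27.5 0.5 0 -0.3 13.6" --pt "8.5 -14.6 27.5 0.5 0 -0.3 13.6" --pt "8.5 -14.6 27.5 0.5 0 -0.3 13.6"

```text
clock: 24.2
position: [0.528, 0.0787, 0.2983]
tool_rot: [-3.141, 0.006, 0.661]
force: [-0.5, 1.1, 0.1]
grip_width: 0.0851
finger_force: 0.0
```

```bash
python3 - <<'E'
from h import *
d,s=wrist();pickle.dump(d,open("w6.pkl","wb"));print(s["clock"],s["position"],s["tool_rot"],s["qpos"].round(2))
f=d["frame"].copy();x0,y0=150,60
c=cv2.resize(f[y0:y0+150,x0:x0+200],(800,600),interpolation=cv2.INTER_CUBIC)
q=(proj(d,(.53,.086,.166))-[x0,y0])*4;cv2.drawMarker(c,tuple(int(i) for i in q),(0,255,0),0,16,1);cv2.imwrite("pics/w6.png",c)
d=bot.grab_frame("side");t=bot.grab_frame("top");pickle.dump((d,t),open("st.pkl","wb"))
E
```

```text
24.2 [0.52802651 0.07870712 0.29826763] [-3.14088036  0.00636372  0.66095066] [ 0.18  0.36 -0.58  1.73  0.22  1.13 -1.37]
```

View pics/w6.png

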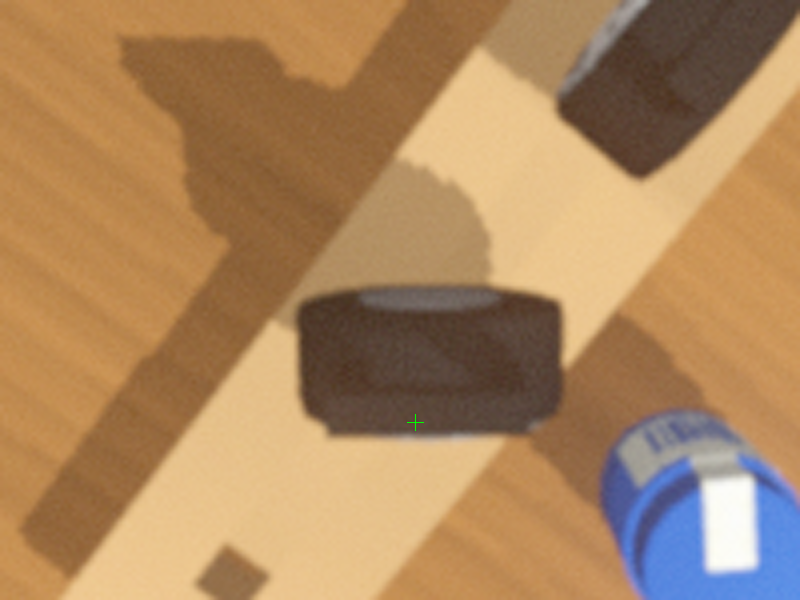

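```bash
python3 - <<'E'
from h import *
d=pickle.load(open("w6.pkl","rb"));p=onz(d,(257.2,169.2),.166);y=.661;p=p+.005*np.array([np.cos(y),np.sin(y),0]);print(p)
print(delta((p[0],p[1],.129),.661))
d,t=pickle.load(open("st.pkl","rb"));u=proj(d,(.40,.36,.13)).astype(int)
a=d["frame"][u[1]-50:u[1]+50,u[0]-65:u[0]+65];cv2.imwrite("pics/s2.png",cv2.resize(a,(780,600),interpolation=cv2.INTER_CUBIC));print(u,(proj(d,(.404,.368,.19))-[u[0]-65,u[1]-50])*6)
E
```

```text
[0.53328319 0.08466256 0.166     ]
[0.75, 0.19, 16.99, -0.06, 0.31, 0.29]
[299 315] [400.28158935 257.16635417]
```

View pics/s2.png

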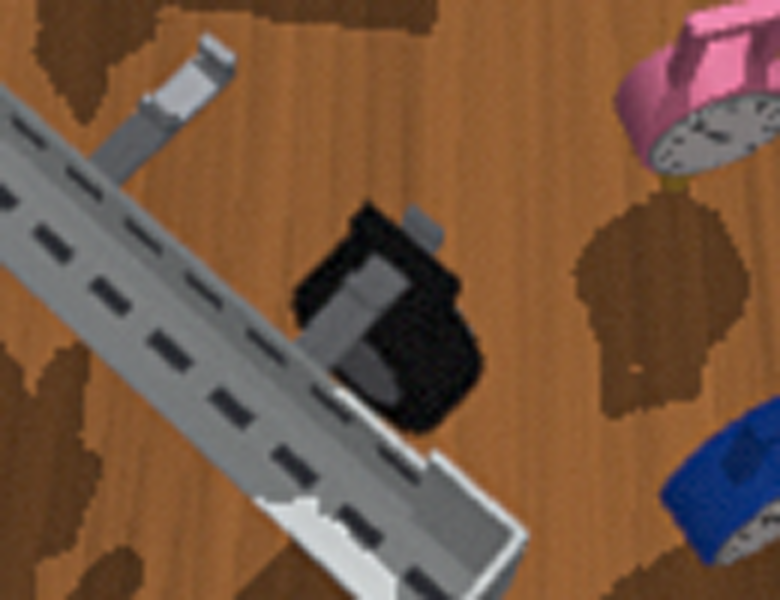

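Gauge C hangs on the near hook, with the lip protruding through the handle at (420,225). Now gauge B.

Request:
servo_tool --pt "8.5 0.7 0.2 5 0 0.3 0" --pt "8.5 0.7 0.2 10 0 0.3 0" --pt "8.5 0.7 0.2 14 0 0.3 0" --pt "8.5 0.7 0.2 16.9 0 0.3 0" --pt "8.5 0.7 0.2 16.9 0 0.3 0" --pt "3.5 0.7 0.2 16.9 0 0.3 0" --pt "3.5 0.7 0.2 16.9 0 0.3 0" --pt "3.5 0.7 0.2 16.9 0 0.3 0" --pt "3.5 0.7 0.2 16.9 0 0.3 0" --pt "3.5 0.7 0.2 16.9 0 0.3 0"

```text
clock: 25.35
position: [0.5345, 0.0836, 0.132]
tool_rot: [3.141, -0.003, 0.664]
force: [-2.6, 2.9, 10.2]
grip_width: 0.0452
finger_force: 59.5
```

Request:
servo_tool --pt "3.5 0 0 0 0 0 0" --pt "3.5 0 0 0 0 0 0"

```text
clock: 25.55
position: [0.5344, 0.0836, 0.132]
tool_rot: [3.141, -0.003, 0.664]
force: [-3.1, 1.2, 11.3]
grip_width: 0.0451
finger_force: 59.5
```

Request:
servo_tool --pt "3.5 0 0 -2 0 0 0" --pt "3.5 0 0 -5 0 0 0" --pt "3.5 0 0 -9 0 0 0" --pt "3.5 0 0 -13 0 0 0" --pt "3.5 0 0 -18 0 0 0" --pt "3.5 0 0 -20 0 0 0" --pt "3.5 0 0 -20 0 0 0"

```text
clock: 26.25
position: [0.5345, 0.0832, 0.334]
tool_rot: [3.139, -0.005, 0.664]
force: [-0.2, 0.6, -4.0]
grip_width: 0.0451
finger_force: 62.7
```

```bash
python3 - <<'E'
from h import *
a=np.radians(-128.2);e=np.array([np.cos(a),np.sin(a)]);p=np.array([.4876,.3024])+.055*e
s=bot.observe();print(p,s["qpos"].round(2),delta((*p,.30),np.radians(51.8)))
E
```

```text
[0.45358754 0.25917787] [ 0.19  0.33 -0.6   1.67  0.2   1.2  -1.36] [4.45, -18.86, 3.36, 0.2, -0.26, -13.76]
```

Request:
servo_tool --pt "3.5 1 -4 0 0 0 -3" --pt "3.5 2 -8 0 0 0 -6" --pt "3.5 3 -12 0 0 0 -9" --pt "3.5 4 -16 0 0 0 -12" --pt "3.5 4.45 -18.9 0 0.2 -0.3 -13.8" --pt "3.5 4.45 -18.9 5 0.2 -0.3 -13.8" --pt "3.5 4.45 -18.9 10 0.2 -0.3 -13.8" --pt "3.5 4.45 -18.9 14 0.2 -0.3 -13.8" --pt "3.5 4.45 -18.9 14.9 0.2 -0.3 -13.8" --pt "3.5 4.45 -18.9 14.9 0.2 -0.3 -13.8"

```text
clock: 27.25
position: [0.4516, 0.259, 0.1807]
tool_rot: [-3.136, 0.007, 0.906]
force: [0.1, 0.2, -2.2]
grip_width: 0.045
finger_force: 63.0
```

Request:
servo_tool --pt "3.5 0 0 0 0 0 0" --pt "3.5 0 0 0 0 0 0"

```text
clock: 27.45
position: [0.453, 0.2596, 0.183]
tool_rot: [-3.138, 0.002, 0.905]
force: [0.4, 0.1, -3.7]
grip_width: 0.0448
finger_force: 63.0
```

```bash
python3 - <<'E'
from h import *
a=np.radians(-128.2);e=np.array([np.cos(a),np.sin(a)]);p=np.array([.4876,.3024])+.0025*e
s=bot.observe();print(p,s["position"],s["tool_rot"],delta((*p,.184),np.radians(51.8)))
E
```

```text
[0.48605398 0.30043536] [0.45295773 0.25959739 0.18300639] [-3.13833800e+00  2.27675215e-03  9.04787580e-01] [5.26, 0.08, -0.11, -0.19, 0.13, 0.04]
```

Request:
servo_tool --pt "3.5 1 0 -0.1 -0.2 0 0" --pt "3.5 2 0 -0.1 -0.2 0 0" --pt "3.5 3 0.1 -0.1 -0.2 0 0" --pt "3.5 4 0.1 -0.1 -0.2 0 0" --pt "3.5 5.4 0.1 -0.1 -0.2 0 0" --pt "3.5 5.4 0.1 -0.1 -0.2 0 0" --pt "3.5 5.4 0.1 0.5 -0.2 0 0" --pt "3.5 5.4 0.1 1.1 -0.2 0 0" --pt "3.5 5.4 0.1 1.5 -0.2 0 0" --pt "3.5 5.4 0.1 1.5 -0.2 0 0"

```text
clock: 28.45
position: [0.486, 0.3005, 0.1661]
tool_rot: [-3.141, 0.006, 0.905]
force: [-3.2, -3.4, 6.7]
grip_width: 0.0449
finger_force: 64.0
```

Request:
servo_tool --pt "3.5 0 0 0.1 0 0 0" --pt "3.5 0 0 0.2 0 0 0" --pt "3.5 0 0 0.3 0 0 0" --pt "3.5 0 0 0.3 0 0 0"

```text
clock: 28.85
position: [0.4861, 0.3006, 0.1656]
tool_rot: [3.14, 0.004, 0.905]
force: [-17.8, -15.7, 55.1]
grip_width: 0.0453
finger_force: 69.2
```

Request:
servo_tool --pt "3.5 0 0 -0.2 0 0 0" --pt "3.5 0 0 -0.25 0 0 0" --pt "6.5 0 0 -0.25 0 0 0" --pt "6.5 0 0 -0.25 0 0 0" --pt "6.5 0 0 -0.25 0 0 0" --pt "6.5 0 0 -0.25 0 0 0" --pt "6.5 0 0 -4 0 0 0" --pt "6.5 0 0 -8 0 0 0" --pt "6.5 0 0 -13 0 0 0" --pt "6.5 0 0 -14 0 0 0"

```text
clock: 29.85
position: [0.4877, 0.3027, 0.3079]
tool_rot: [3.141, -0.001, 0.905]
force: [0.7, -0.0, -0.3]
grip_width: 0.065
finger_force: 0.0
```

```bash
python3 - <<'E'
from h import *
s=bot.observe();print(s["position"],s["qpos"].round(2),delta((.64,.085,.31),np.radians(90)))
E
```

```text
[0.48766796 0.30273373 0.3078992 ] [-0.17  0.44 -0.69  1.62  0.3   1.19 -1.59] [-7.72, 25.43, -0.2, 0.08, -0.05, -38.14]
```

Request:
servo_tool --pt "8.5 -1 3.5 0 0 0 -5" --pt "8.5 -2 7 0 0 0 -10" --pt "8.5 -3 10.5 0 0 0 -15" --pt "8.5 -4 14 0 0 0 -20" --pt "8.5 -5 17.5 0 0 0 -25" --pt "8.5 -6 21 0 0 0 -30" --pt "8.5 -7.7 25.4 0 0 0 -38.1" --pt "8.5 -7.7 25.4 0 0 0 -38.1" --pt "8.5 -7.7 25.4 0 0 0 -38.1" --pt "8.5 -7.7 25.4 0 0 0 -38.1"

```text
clock: 30.85
position: [0.6384, 0.085, 0.3028]
tool_rot: [-3.137, 0.003, 1.57]
force: [0.4, -0.5, -0.5]
grip_width: 0.085
finger_force: 0.0
```

```bash
python3 - <<'E'
from h import *
d,s=wrist();pickle.dump(d,open("w7.pkl","wb"));print(s["clock"],s["position"],s["tool_rot"],s["qpos"].round(2))
x0,y0=150,60
c=cv2.resize(d["frame"][y0:y0+150,x0:x0+200],(560,420),interpolation=cv2.INTER_CUBIC)
d=bot.grab_frame("side");u=proj(d,(.48,.295,.14)).astype(int)
a=cv2.resize(d["frame"][u[1]-70:u[1]+70,u[0]-40:u[0]+40],(240,420),interpolation=cv2.INTER_CUBIC)
cv2.imwrite("pics/w7.png",np.hstack([c,a]))
E
```

```text
30.85 [0.6384208  0.08496223 0.30284466] [-3.13747626e+00  2.78680540e-03  1.56999230e+00] [ 0.25  0.59 -0.76  1.43  0.41  1.3  -0.55]
```

View pics/w7.png

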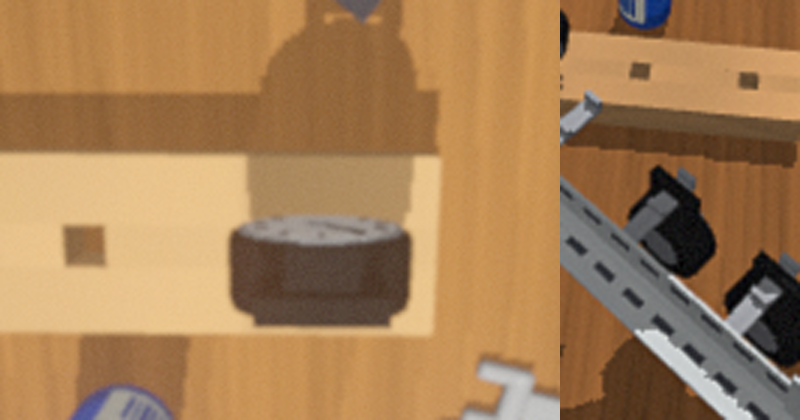

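Both hung gauges look right on their hooks. On gauge A the dial faces +y; the handle's lower edge is at crop (322,325).

```bash
python3 - <<'E'
from h import *
d=pickle.load(open("w7.pkl","rb"));p=onz(d,(265,176.1),.166)+[0,.005,0];print(p)
print(delta((p[0],p[1],.131),np.radians(90)))
E
```

```text
[0.64340253 0.08508374 0.166     ]
[0.04, 0.56, 17.22, -0.21, 0.18, 0.01]
```

Request:
servo_tool --pt "8.5 0 0.5 5 -0.2 0.2 0" --pt "8.5 0 0.5 10 -0.2 0.2 0" --pt "8.5 0 0.5 14 -0.2 0.2 0" --pt "8.5 0 0.5 17.2 -0.2 0.2 0" --pt "8.5 0 0.5 17.2 -0.2 0.2 0" --pt "3.5 0 0.5 17.2 -0.2 0.2 0" --pt "3.5 0 0.5 17.2 -0.2 0.2 0" --pt "3.5 0 0.5 17.2 -0.2 0.2 0" --pt "3.5 0 0.5 17.2 -0.2 0.2 0" --pt "3.5 0 0.5 17.2 -0.2 0.2 0"

```text
clock: 31.95
position: [0.6441, 0.0838, 0.1332]
tool_rot: [3.139, -0.001, 1.57]
force: [-2.3, -0.2, 9.7]
grip_width: 0.0449
finger_force: 59.6
```

Request:
servo_tool --pt "3.5 0 0 0 0 0 0" --pt "3.5 0 0 0 0 0 0"

```text
clock: 32.15
position: [0.6441, 0.0837, 0.1332]
tool_rot: [3.139, -0.001, 1.57]
force: [-2.0, 0.2, 9.6]
grip_width: 0.0451
finger_force: 59.6
```

Request:
servo_tool --pt "3.5 0 0 -2 0 0 0" --pt "3.5 0 0 -5 0 0 0" --pt "3.5 0 0 -9 0 0 0" --pt "3.5 0 0 -13 0 0 0" --pt "3.5 0 0 -18 0 0 0" --pt "3.5 0 0 -20 0 0 0" --pt "3.5 0 0 -20 0 0 0"

```text
clock: 32.85
position: [0.6441, 0.084, 0.3353]
tool_rot: [3.136, -0.001, 1.57]
force: [1.1, 0.2, -3.4]
grip_width: 0.045
finger_force: 62.7
```

```bash
python3 - <<'E'
from h import *
a=np.radians(-128.2);e=np.array([np.cos(a),np.sin(a)]);p=np.array([.570,.2377])+.06*e
s=bot.observe();print(p,s["qpos"].round(2),delta((*p,.33),np.radians(-128.2)))
E
```

```text
[0.5328955  0.19054859] [ 0.25  0.57 -0.77  1.37  0.4   1.35 -0.53] [10.65, -11.13, 0.48, 0.22, 0.37, -141.85]
```

Request:
servo_tool --pt "3.5 2 -2 0 0 0 -8" --pt "3.5 4 -4 0 0 0 -16" --pt "3.5 6 -6 0 0 0 -24" --pt "3.5 8 -8 0 0 0 -32" --pt "3.5 10.6 -11.1 0 0 0 -40" --pt "3.5 10.6 -11.1 0 0 0 -48" --pt "3.5 10.6 -11.1 0 0 0 -56" --pt "3.5 10.6 -11.1 0 0 0 -64" --pt "3.5 10.6 -11.1 0 0 0 -72" --pt "3.5 10.6 -11.1 0 0 0 -80"

```text
clock: 33.85
position: [0.532, 0.1892, 0.3305]
tool_rot: [-3.141, -0.001, 2.972]
force: [0.2, -0.4, -2.4]
grip_width: 0.045
finger_force: 62.9
```

Request:
servo_tool --pt "3.5 0 0 0 0 0 -8" --pt "3.5 0 0 0 0 0 -16" --pt "3.5 0 0 0 0 0 -24" --pt "3.5 0 0 0 0 0 -32" --pt "3.5 0 0 0 0 0 -40" --pt "3.5 0 0 0 0 0 -48" --pt "3.5 0 0 0 0 0 -56" --pt "3.5 0 0 0 0 0 -61.9" --pt "3.5 0 0 0 0 0 -61.9" --pt "3.5 0 0 0 0 0 -61.9"

```text
clock: 34.85
position: [0.5322, 0.1893, 0.3306]
tool_rot: [3.141, -0.0, -2.24]
force: [-0.6, 0.7, -2.9]
grip_width: 0.0449
finger_force: 62.9
```

```bash
python3 - <<'E'
from h import *
a=np.radians(-128.2);e=np.array([np.cos(a),np.sin(a)]);p=np.array([.570,.2377])+.06*e
s=bot.observe();print(s["position"],s["tool_rot"],s["qpos"].round(2),delta((*p,.185),np.radians(-128.2)))
E
```

```text
[0.53217658 0.18928271 0.3306346 ] [ 3.14090185e+00 -3.55622988e-04 -2.23968951e+00] [ 0.41  0.68 -1.4   1.59  0.67  1.45  1.43] [-0.15, 0.01, 14.56, 0.04, -0.02, -0.12]
```

Request:
servo_tool --pt "3.5 -0.1 0 4 0 0 0" --pt "3.5 -0.1 0 8 0 0 0" --pt "3.5 -0.1 0 12 0 0 0" --pt "3.5 -0.1 0 14.4 0 0 0" --pt "3.5 -0.1 0 14.4 0 0 0" --pt "3.5 -0.1 0 14.4 0 0 0"

```text
clock: 35.45
position: [0.533, 0.1906, 0.1879]
tool_rot: [3.141, 0.001, -2.238]
force: [0.0, -0.7, -2.2]
grip_width: 0.0451
finger_force: 62.9
```

```bash
python3 - <<'E'
from h import *
p=np.array([.570,.2377])
s=bot.observe();print(s["position"],s["tool_rot"],s["qpos"].round(2),delta((*p,.185),np.radians(-128.2)))
E
```

```text
[0.5330413  0.19062764 0.1879491 ] [ 3.14106226e+00  5.43965399e-04 -2.23786541e+00] [ 0.35  0.82 -1.28  1.76  0.83  1.23  1.32] [-5.98, 0.01, 0.3, 0.03, 0.03, -0.02]
```

Request:
servo_tool --pt "3.5 0 0 0.3 0 0 0" --pt "3.5 -1.2 0 0.3 0 0 0" --pt "3.5 -2.4 0 0.3 0 0 0" --pt "3.5 -3.6 0 0.3 0 0 0" --pt "3.5 -4.8 0 0.3 0 0 0" --pt "3.5 -6 0 0.3 0 0 0" --pt "3.5 -6 0 0.3 0 0 0" --pt "3.5 -6 0 0.9 0 0 0" --pt "3.5 -6 0 1.5 0 0 0" --pt "3.5 -6 0 1.8 0 0 0"

```text
clock: 36.45
position: [0.5698, 0.2368, 0.1681]
tool_rot: [3.141, -0.001, -2.237]
force: [-0.7, -1.3, -3.3]
grip_width: 0.0452
finger_force: 63.0
```

Request:
servo_tool --pt "3.5 0 0 0 0 0 0"

```text
clock: 36.55
position: [0.5698, 0.2369, 0.1684]
tool_rot: [3.141, -0.001, -2.237]
force: [-0.0, -0.3, -2.6]
grip_width: 0.0448
finger_force: 63.0
```

Request:
servo_tool --pt "3.5 0 0 0.1 0 0 0" --pt "3.5 0 0 0.15 0 0 0" --pt "3.5 0 0 0.15 0 0 0"

```text
clock: 36.85
position: [0.5701, 0.2374, 0.1676]
tool_rot: [3.141, 0.0, -2.237]
force: [-0.0, -0.4, -2.2]
grip_width: 0.0447
finger_force: 63.0
```

Request:
servo_tool --pt "6.5 0 0 0 0 0 0" --pt "6.5 0 0 0 0 0 0" --pt "6.5 0 0 0 0 0 0" --pt "6.5 0 0 0 0 0 0" --pt "6.5 0 0 -4 0 0 0" --pt "6.5 0 0 -8 0 0 0" --pt "6.5 0 0 -13 0 0 0" --pt "6.5 0 0 -14 0 0 0"

```text
clock: 37.65
position: [0.5705, 0.2389, 0.3127]
tool_rot: [-3.14, 0.005, -2.236]
force: [-0.0, -0.4, -0.0]
grip_width: 0.0654
finger_force: 0.0
```

```bash
python3 - <<'E'
from h import *
s=bot.observe();print(s["position"],s["qpos"].round(2))
d=pickle.load(open("w4.pkl","rb"));t=pickle.load(open("top.pkl","rb"))
h=cv2.cvtColor(t["frame"],cv2.COLOR_BGR2HSV)
# ball: dark blob near (500,214)/1.5625 ; two-view with side
sd=pickle.load(open("side.pkl","rb"))
def dk(d,uv,r=12,th=60):
    g=d["frame"].max(2);m=np.zeros(g.shape,np.uint8);cv2.circle(m,uv,r,1,-1)
    return max(blobs((g<th)&(m>0),5),key=lambda b:b[1][4])
bt=dk(t,(320,137));bs=dk(sd,(211,146));print(bt[0],bt[1],bs[0],bs[1])
c1,v1=ray(t,bt[0]);c2,v2=ray(sd,bs[0]);A=np.c_[v1,-v2];k=np.linalg.lstsq(A,c2-c1,rcond=None)[0];print("ball",c1+k[0]*v1,c2+k[1]*v2)
# valve block grey extents in w4 at z=.065
print("block px w4 corners->",[onz(d,p,.04).round(3) for p in[(270,28),(295,115),(362,92),(335,8)]],"slot",onz(d,(322,55),.065).round(3))
print(delta((.50,.0,.35),np.radians(0)))
E
```

```text
[0.57050929 0.23885123 0.31272313] [ 0.26  0.75 -1.32  1.48  0.73  1.47  1.41]
[319.93023256 136.72093023] [317 133   7   8  43] [210.925 145.95 ] [208 143   7   7  40]
ball [ 0.7101293  -0.2101424   0.13186278] [ 0.71173187 -0.21009809  0.1322365 ]
block px w4 corners-> [array([ 0.714, -0.176,  0.04 ]), array([ 0.63 , -0.183,  0.04 ]), array([ 0.636, -0.251,  0.04 ]), array([ 0.716, -0.238,  0.04 ])] slot [ 0.678 -0.214  0.065]
[23.12, -9.21, -3.84, -0.39, 0.07, -128.13]
```

Request:
servo_tool --pt "3 0 0 -3.8 0 0 -8" --pt "3 5 -2 -3.8 0 0 -16" --pt "3 10 -4 -3.8 0 0 -24" --pt "3 14 -6 -3.8 0 0 -32" --pt "3 18 -8 -3.8 0 0 -40" --pt "0 23 -9 -3.8 0 0 -48" --pt "0 23 -9 -3.8 0 0 -56" --pt "0 23 -9 -3.8 0 0 -64" --pt "0 23 -9 -3.8 0 0 -72" --pt "0 23 -9 -3.8 0 0 -80"

```text
clock: 38.65
position: [0.4968, 0.0837, 0.27]
tool_rot: [3.124, -0.109, -1.114]
force: [0.8, 0.1, -0.8]
grip_width: 0.0002
finger_force: 0.0
```

Request:
servo_tool --pt "0 0 0 0 0 0 -8" --pt "0 0 0 0 0 0 -16" --pt "0 0 0 0 0 0 -24" --pt "0 0 0 0 0 0 -32" --pt "0 0 0 0 0 0 -40" --pt "0 0 0 0 0 0 -48" --pt "0 0 0 0 0 0 -55" --pt "0 0 0 0 0 0 -55"

```text
clock: 39.45
position: [0.4051, 0.1674, 0.1415]
tool_rot: [3.05, -0.233, -0.425]
force: [1.0, 0.3, -0.2]
grip_width: -0.0002
finger_force: 0.0
```

```bash
python3 - <<'E'
from h import *
s=bot.observe();print(s["position"],s["tool_rot"],s["qpos"].round(2))
t=bot.grab_frame("top");d=bot.grab_frame("side");pickle.dump((t,d),open("fin.pkl","wb"))
a=cv2.resize(t["frame"][150:280,285:415],(400,400),interpolation=cv2.INTER_CUBIC)
for i,X in enumerate([(.5574,-.27,.1),(.3728,-.3694,.1)]):
    q=(proj(t,X)-[285,150])*400/130;cv2.drawMarker(a,tuple(int(v) for v in q),(0,255,0),0,10,1)
b=cv2.resize(d["frame"][225:375,170:320],(400,400),interpolation=cv2.INTER_CUBIC)
c=cv2.resize(t["frame"][110:260,65:265],(400,200)); e=cv2.resize(d["frame"][120:220,190:390],(400,200),interpolation=cv2.INTER_CUBIC)
cv2.imwrite("pics/fin.png",np.vstack([np.hstack([a,b]),np.hstack([c,e])]))
E
```

```text
[0.40512316 0.16738759 0.14151796] [ 3.04956807 -0.23288945 -0.42547596] [ 0.31  0.87 -1.49  2.17  1.14  1.35  2.52]
```

View pics/fin.png

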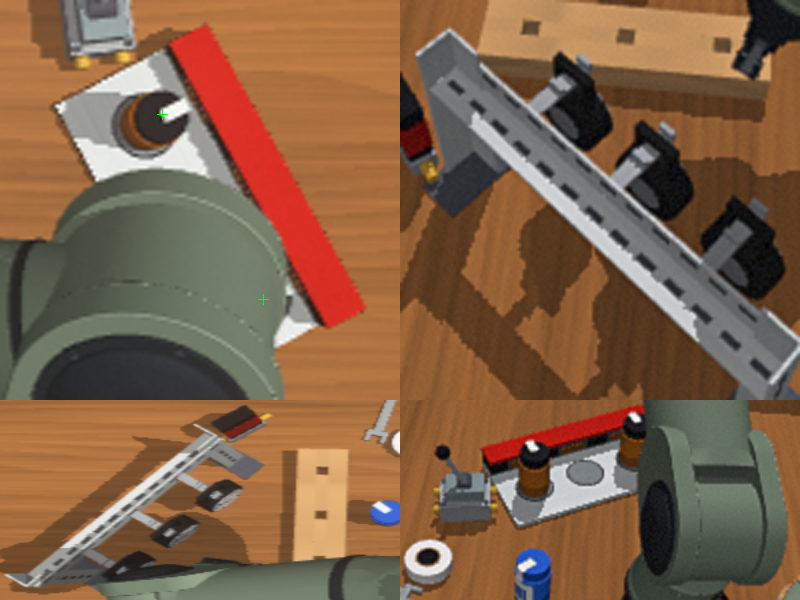

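All three gauges hang on their own hooks and the jar on place 1 is centred, with its seal toward the bar. I turned the wrist the wrong way: joint 7 is at its stop and the tool has tilted. I'll lift and unwind.

```bash
python3 - <<'E'
from h import *
print(delta((.45,.10,.33),np.radians(-95)))
E
```

```text
[11.12, 5.78, -16.36, -3.51, -14.79, 69.74]
```

Request:
servo_tool --pt "0 1 0.6 -2 -0.4 -1.5 7" --pt "0 2.2 1.2 -4 -0.7 -3 14" --pt "0 3.3 1.7 -6 -1 -4.5 21" --pt "0 4.4 2.3 -8 -1.4 -6 28" --pt "0 5.5 2.9 -9.5 -1.7 -7.4 35" --pt "0 6.6 3.5 -11 -2 -9 42" --pt "0 8 4 -12.5 -2.5 -10.5 49" --pt "0 9 4.7 -14 -3 -12 56" --pt "0 10 5.3 -15.5 -3.3 -13.5 63" --pt "0 11.1 5.8 -16.4 -3.5 -14.8 69.7"

```text
clock: 40.55
position: [0.4516, 0.0991, 0.3333]
tool_rot: [-3.138, 0.003, -1.669]
force: [0.6, 0.5, -0.5]
grip_width: 0.0001
finger_force: 0.0
```

```bash
python3 - <<'E'
from h import *
s=bot.observe();print(s["position"],s["tool_rot"],s["qpos"].round(2),delta((.45,.1,.33),np.radians(-175)))
E
```

```text
[0.45159598 0.09910136 0.33333898] [-3.13844454e+00  2.96306979e-03 -1.66939818e+00] [ 0.75  0.48 -1.48  1.83  0.49  1.3   2.19] [-0.07, 0.17, 0.33, -0.03, 0.27, 79.35]
```

Request:
servo_tool --pt "0 0 0 0 0 0 8" --pt "0 0 0 0 0 0 16" --pt "0 0 0 0 0 0 24" --pt "0 0 0 0 0 0 32" --pt "0 0 0 0 0 0 40" --pt "0 0 0 0 0 0 48" --pt "0 0 0 0 0 0 56" --pt "0 0 0 0 0 0 64" --pt "0 0 0 0 0 0 72" --pt "0 0 0 0 0 0 80"

```text
clock: 41.55
position: [0.4513, 0.0993, 0.3323]
tool_rot: [3.14, 0.003, -3.066]
force: [-0.7, 0.3, 0.3]
grip_width: 0.0001
finger_force: 0.0
```

Request:
servo_tool --pt "0 0 0 0 0 0 8" --pt "0 0 0 0 0 0 16" --pt "0 0 0 0 0 0 24" --pt "0 0 0 0 0 0 32" --pt "0 0 0 0 0 0 40" --pt "0 0 0 0 0 0 48" --pt "0 0 0 0 0 0 56" --pt "0 0 0 0 0 0 64" --pt "0 0 0 0 0 0 72" --pt "0 0 0 0 0 0 80"

```text
clock: 42.55
position: [0.4513, 0.0993, 0.3323]
tool_rot: [3.138, -0.001, 1.821]
force: [-0.1, -0.6, -1.1]
grip_width: -0.0001
finger_force: 0.0
```

```bash
python3 - <<'E'
from h import *
s=bot.observe();print(s["position"],s["tool_rot"],s["qpos"].round(2),delta((.60,.05,.33),np.radians(7)))
E
```

```text
[0.45127784 0.09933627 0.3323034 ] [ 3.13825302e+00 -6.83136486e-04  1.82097772e+00] [ 0.36  0.22 -0.83  1.84  0.18  1.15 -0.28] [-8.46, 13.19, 0.27, 0.11, -0.19, 97.33]
```

Request:
servo_tool --pt "0 -1 1.5 0 0 0 8" --pt "0 -2 3 0 0 0 16" --pt "0 -3 4.5 0 0 0 24" --pt "0 -4 6 0 0 0 32" --pt "0 -5 7.5 0 0 0 40" --pt "0 -6 9 0 0 0 48" --pt "0 -7 11 0 0 0 56" --pt "0 -8.5 13.2 0 0 0 64" --pt "0 -8.5 13.2 0 0 0 72" --pt "0 -8.5 13.2 0 0 0 80"

```text
clock: 43.55
position: [0.6009, 0.0503, 0.332]
tool_rot: [-3.141, -0.003, 0.424]
force: [-0.7, -0.0, 0.0]
grip_width: 0.0001
finger_force: 0.0
```

Request:
servo_tool --pt "0 0 0 0 0 0 8" --pt "0 0 0 0 0 0 17" --pt "0 0 0 0 0 0 17" --pt "0 0 0 0 0 0 17"

```text
clock: 43.95
position: [0.6003, 0.0507, 0.3324]
tool_rot: [-3.141, -0.003, 0.138]
force: [-0.3, 0.4, -0.5]
grip_width: 0.0001
finger_force: 0.0
```

```bash
python3 - <<'E'
from h import *
s=bot.observe();print(s["position"],s["tool_rot"],s["qpos"].round(2))
t=bot.grab_frame("top");d=bot.grab_frame("side");pickle.dump((t,d),open("fin2.pkl","wb"))
for X in[(.5574,-.27,.1),(.3728,-.3694,.1)]:
    # lid centre: dark blob in each view at z=.1 plane (lid rim), seal: white blob on lid
    for n,c in(("top",t),("side",d)):
        u=proj(c,X);g=c["frame"].max(2);m=np.zeros(g.shape,np.uint8);cv2.circle(m,tuple(int(v) for v in u),10,1,-1)
        b=max(blobs((g<60)&(m>0),5),key=lambda b:b[1][4]);print(n,X,u.round(1),b[0].round(1),b[1],onz(c,b[0],.1).round(4))
a=cv2.resize(t["frame"][150:280,285:415],(400,400),interpolation=cv2.INTER_CUBIC)
for X in [(.5574,-.27,.1),(.3728,-.3694,.1)]:
    q=(proj(t,X)-[285,150])*400/130;cv2.drawMarker(a,tuple(int(v) for v in q),(0,255,0),0,8,1)
    z=np.radians(-61.6);q2=(proj(t,np.add(X,[.05*np.cos(z),.05*np.sin(z),0]))-[285,150])*400/130;cv2.line(a,tuple(int(v) for v in q),tuple(int(v) for v in q2),(0,255,0),1)
e=cv2.resize(d["frame"][110:210,230:330],(400,400),interpolation=cv2.INTER_CUBIC)
cv2.imwrite("pics/fin2.png",np.hstack([a,e]))
p=(.711+.032+.012,-.21+.006,.30);print(delta(p,np.radians(7)))
E
```

```text
[0.60034752 0.05067078 0.3323564 ] [-3.14076555e+00 -2.79051991e-03  1.38461222e-01] [ 0.11  0.42 -0.42  1.52  0.18  1.24 -1.77]
top (0.5574, -0.27, 0.1) [337.7 187.3] [335.8 188.3] [329 180  17  17 165] [ 0.5543 -0.2643  0.1   ]
side (0.5574, -0.27, 0.1) [257.5 144.6] [257.8 147.9] [250 141  18  14 150] [ 0.5548 -0.2525  0.1   ]
top (0.3728, -0.3694, 0.1) [370.6 247.3] [368.6 246.9] [362 239  17  16 168] [ 0.374  -0.3631  0.1   ]
side (0.3728, -0.3694, 0.1) [309.6 130.2] [308.5 133.8] [301 127  15  13 127] [ 0.3769 -0.3487  0.1   ]
[11.82, 27.35, 3.22, -0.05, -0.14, 0.91]
```

View pics/fin2.png

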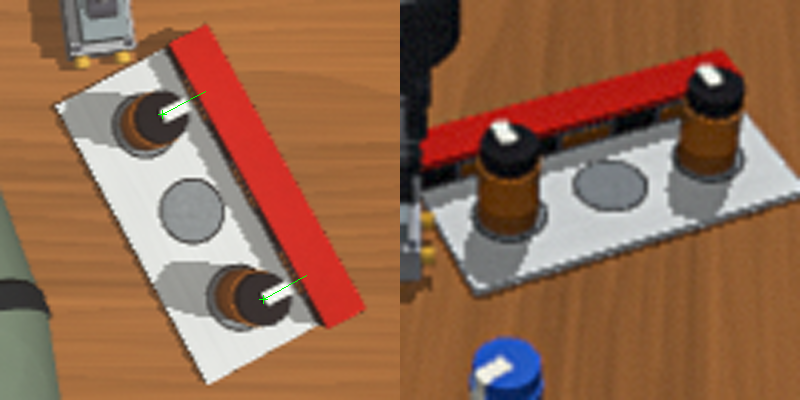

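Both jars sit centred, with their seals along the drawn lines to the bar. Now the toggle.

Request:
servo_tool --pt "0 3 4 0 0 0 0.9" --pt "0 5 8 0.5 0 0 0.9" --pt "0 7 12 1 0 0 0.9" --pt "0 9 16 2 0 0 0.9" --pt "0 10 20 3 0 0 0.9" --pt "0 11.8 24 3.2 0 0 0.9" --pt "0 11.8 27.3 3.2 0 0 0.9" --pt "0 11.8 27.3 3.2 0 0 0.9" --pt "0 11.8 27.3 3.2 0 0 0.9" --pt "0 11.8 27.3 3.2 0 0 0.9"

```text
clock: 45.05
position: [0.7538, -0.2031, 0.3001]
tool_rot: [-3.14, -0.002, 0.121]
force: [-0.5, -0.9, -0.6]
grip_width: -0.0001
finger_force: 0.0
```

```bash
python3 - <<'E'
from h import *
s=bot.observe();print(s["position"],s["tool_rot"],s["qpos"].round(2),delta((.755,-.204,.124),np.radians(7)))
d,s=wrist();u=proj(d,(.711,-.21,.132));g=d["frame"].max(2);m=np.zeros(g.shape,np.uint8);cv2.circle(m,tuple(int(v) for v in u),35,1,-1)
for b in blobs((g<60)&(m>0),60):print(u,b[0],b[1],onz(d,b[0],.132))
E
```

```text
[ 0.75377105 -0.20311689  0.30005552] [-3.13994212e+00 -2.23362416e-03  1.20841662e-01] [ 0.34  0.77 -0.33  0.98  0.23  1.42 -1.39] [0.07, 0.13, 17.61, -0.09, -0.13, -0.08]
```

Request:
servo_tool --pt "0 0 0.1 5 0 0 0" --pt "0 0 0.1 10 0 0 0" --pt "0 0 0.1 14 0 0 0" --pt "0 0 0.1 17.6 0 0 0" --pt "0 0 0.1 17.6 0 0 0" --pt "0 -2 0.1 17.6 0 0 0" --pt "0 -4 0.1 17.6 0 0 0" --pt "0 -6 0.1 17.6 0 0 0" --pt "0 -8 0.1 17.6 0 0 0" --pt "0 -9 0.1 17.6 0 0 0"

```text
clock: 46.1
position: [0.6648, -0.2157, 0.1266]
tool_rot: [3.141, -0.004, 0.119]
force: [1.7, 0.1, -1.3]
grip_width: -0.0
finger_force: 0.6
```

Request:
servo_tool --pt "0 -0.3 0 0 0 0 0" --pt "0 -0.5 0 0 0 0 0"

```text
clock: 46.3
position: [0.6625, -0.2159, 0.1261]
tool_rot: [3.141, -0.008, 0.12]
force: [13.0, -1.5, 4.6]
grip_width: 0.0004
finger_force: 6.3
```

Request:
servo_tool --pt "0 -0.1 0 0 0 0 0" --pt "0 -0.15 0 0 0 0 0" --pt "0 -0.15 0 0 0 0 0"

```text
clock: 46.6
position: [0.6624, -0.2159, 0.1262]
tool_rot: [3.141, -0.01, 0.12]
force: [14.3, -1.3, 4.3]
grip_width: 0.0002
finger_force: 7.0
```

Request:
servo_tool --pt "0 1 0 0 0 0 0" --pt "0 3 0 0 0 0 0" --pt "0 5 0 -3 0 0 0" --pt "0 5 0 -8 0 0 0" --pt "0 5 0 -13 0 0 0" --pt "0 5 0 -18 0 0 0" --pt "0 3 -10 -20 0 0 0" --pt "0 0 -15 -20 0 0 0" --pt "0 -4 -20 -20 0 0 0" --pt "0 -8 -24 -20 0 0 0"

```text
clock: 47.6
position: [0.6034, -0.0414, 0.3224]
tool_rot: [-3.14, -0.002, 0.121]
force: [0.9, 0.2, -0.3]
grip_width: 0.0
finger_force: 0.0
```

```bash
python3 - <<'E'
from h import *
s=bot.observe();print(s["clock"],s["position"],s["force"])
t=bot.grab_frame("top");d=bot.grab_frame("side")
a=cv2.resize(t["frame"][110:310,215:415],(400,400),interpolation=cv2.INTER_CUBIC)
b=cv2.resize(d["frame"][115:375,170:340],(400,600),interpolation=cv2.INTER_CUBIC)
cv2.imwrite("pics/fin3.png",np.hstack([np.vstack([a,np.zeros((200,400,3),np.uint8)]),b]))
def dk(d,X,r=9,th=60):
    uv=tuple(int(v) for v in proj(d,X));g=d["frame"].max(2);m=np.zeros(g.shape,np.uint8);cv2.circle(m,uv,r,1,-1)
    return max(blobs((g<th)&(m>0),5),key=lambda b:b[1][4])
X=(.635,-.2195,.132);bt=dk(t,X);bs=dk(d,X);print(bt[1],bs[1])
c1,v1=ray(t,bt[0]);c2,v2=ray(d,bs[0]);k=np.linalg.lstsq(np.c_[v1,-v2],c2-c1,rcond=None)[0];print("ball",c1+k[0]*v1,c2+k[1]*v2)
for X in[(.5574,-.27,.1),(.3728,-.3694,.1)]: print(proj(t,X),dk(t,X,10)[0])
E
```

```text
47.6 [ 0.60343351 -0.04139589  0.32235225] [ 0.93347255  0.20534509 -0.26141824]
[320 156   7   8  46] [229 143  10  11  52]
ball [ 0.64062783 -0.22084165  0.12212075] [ 0.63935317 -0.22084331  0.12189457]
[337.6796209 187.3189178] [335.81656805 188.23668639]
[370.62431605 247.28737913] [373.74137931 249.09482759]
```

View pics/fin3.png

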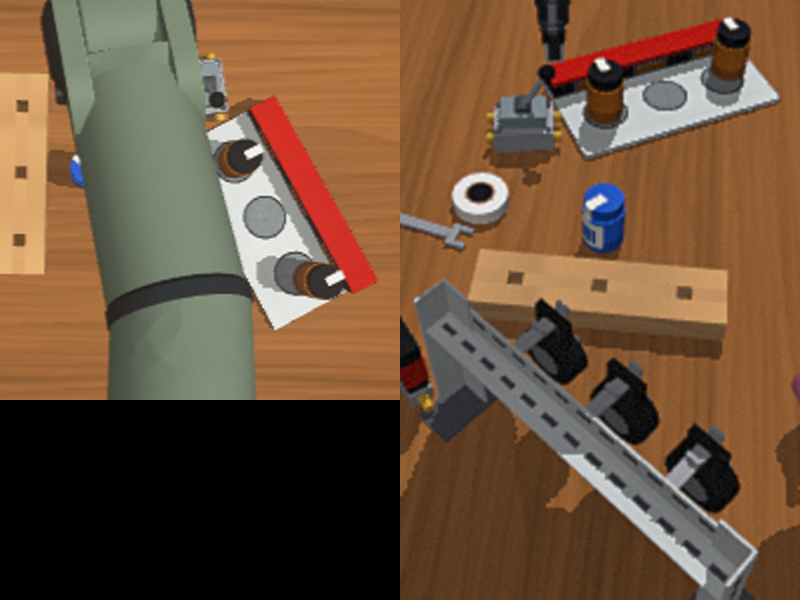

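The side view shows the place 3 jar knocked toward the bar (top crop lid (327,280)), while everything else is right. So I'll set the lever back to off, mend the jar, then throw the lever again so the order holds.

```bash
python3 - <<'E'
from h import *
print(delta((.592,-.225,.26),np.radians(7)))
E
```

```text
[-3.3, 18.43, 6.3, -0.12, -0.11, 0.23]
```

Request:
servo_tool --pt "0 -0.8 4.6 1.5 0 0 0" --pt "0 -1.6 9.2 3 0 0 0" --pt "0 -2.4 13.8 4.5 0 0 0" --pt "0 -3.3 18.4 6.2 0 0 0" --pt "0 -3.3 18.4 6.2 0 0 0" --pt "0 -3.3 18.4 11 0 0 0" --pt "0 -3.3 18.4 16 0 0 0" --pt "0 -3.3 18.4 19.8 0 0 0" --pt "0 -3.3 18.4 19.8 0 0 0"

```text
clock: 48.6
position: [0.5916, -0.2294, 0.1192]
tool_rot: [-3.137, 0.005, 0.12]
force: [-0.5, 0.3, -0.9]
grip_width: -0.0003
finger_force: 0.0
```

Request:
servo_tool --pt "0 2 0 0 0 0 0" --pt "0 4 0 0 0 0 0" --pt "0 6 0 0 0 0 0" --pt "0 8 0 0 0 0 0" --pt "0 8.8 0 0 0 0 0" --pt "0 9.2 0 0 0 0 0"

```text
clock: 49.2
position: [0.6858, -0.2193, 0.1253]
tool_rot: [-3.141, -0.003, 0.119]
force: [-1.7, 0.8, -0.4]
grip_width: -0.0001
finger_force: 0.3
```

Request:
servo_tool --pt "0 0.3 0 0 0 0 0" --pt "0 0.5 0 0 0 0 0" --pt "0 0.5 0 0 0 0 0"

```text
clock: 49.5
position: [0.6896, -0.2193, 0.1241]
tool_rot: [-3.141, -0.002, 0.119]
force: [-0.1, -0.3, 0.2]
grip_width: -0.0001
finger_force: 0.0
```

Request:
servo_tool --pt "0 -2 0 0 0 0 0" --pt "0 -4 0 -3 0 0 0" --pt "8.5 -5 0 -8 0 0 0" --pt "8.5 -5 0 -13 0 0 0" --pt "8.5 -7 -3 -16 0 0 0" --pt "8.5 -11 -6 -18 0 0 0" --pt "8.5 -16 -8 -18 0 0 0" --pt "8.5 -20 -8 -18 0 0 0" --pt "8.5 -20 -8 -18 0 0 0" --pt "8.5 -20 -8 -18 0 0 0"

```text
clock: 50.5
position: [0.4808, -0.1641, 0.3044]
tool_rot: [3.141, -0.003, 0.118]
force: [-0.6, -1.2, 0.6]
grip_width: 0.0848
finger_force: 0.0
```

```bash
cat >> h.py <<'E'
def jar2(d,X,z=.1,r=1.6,dark=60):
    """dark lid blob (plus its seal notch closed) near X on plane z, and white seal line inside its hull"""
    f=d["frame"];h=cv2.cvtColor(f,cv2.COLOR_BGR2HSV);g=f.max(2);u=proj(d,X);R=np.linalg.norm(proj(d,np.add(X,[.027,0,0]))-u)*r
    m=np.zeros(g.shape,np.uint8);cv2.circle(m,tuple(int(v) for v in u),int(R),1,-1)
    b=max(blobs((g<dark)&(m>0),5),key=lambda b:b[1][4]);P=np.array([onz(d,p,z)[:2] for p in zip(*np.nonzero(b[2])[::-1])],np.float32)
    c,rad=cv2.minEnclosingCircle(P);return np.round(c,4),round(rad,4),b[0].round(1)
E
python3 - <<'E'
from h import *
s=bot.observe();print(s["clock"],s["position"],s["qpos"].round(2))
d,s=wrist();t=bot.grab_frame("top");pickle.dump((d,t),open("k.pkl","wb"))
for X in[(.5574,-.27,.1),(.385,-.39,.1)]:print(X,"top",jar2(t,X),"wrist",proj(d,X),jar2(d,X,dark=85))
f=t["frame"];print("Vs")
u=proj(t,(.385,-.39,.1)).astype(int);g=f.max(2)[u[1]-12:u[1]+13,u[0]-14:u[0]+15];print(u);print("\n".join(" ".join("%3d"%v for v in r) for r in g))
E
```

```text
50.5 [ 0.48077946 -0.16411631  0.30437778] [ 0.53  0.28 -0.39  1.8   0.12  1.09 -1.36]Traceback (most recent call last):
  File "<stdin>", line 4, in <module>
  File "h.py", line 37, in jar2
    b=max(blobs((g<dark)&(m>0),5),key=lambda b:b[1][4]);P=np.array([onz(d,p,z)[:2] for p in zip(*np.nonzero(b[2])[::-1])],np.float32)
ValueError: max() iterable argument is empty
```

```bash
python3 - <<'E'
from h import *
d,t=pickle.load(open("k.pkl","rb"))
for X in[(.5574,-.27,.1),(.385,-.39,.1)]:print(X,proj(d,X),proj(t,X),"top",jar2(t,X))
u=proj(d,(.385,-.39,.1)).astype(int)
f=d["frame"];h=cv2.cvtColor(f,cv2.COLOR_BGR2HSV)
g=f.max(2)[max(0,u[1]-45):u[1]+46:4,max(0,u[0]-60):u[0]+61:4];print("\n".join(" ".join("%3d"%v for v in r) for r in g))
E
```

```text
Traceback (most recent call last):
  File "h.py", line 37, in jar2
    b=max(blobs((g<dark)&(m>0),5),key=lambda b:b[1][4]);P=np.array([onz(d,p,z)[:2] for p in zip(*np.nonzero(b[2])[::-1])],np.float32)
ValueError: max() iterable argument is empty
```

```bash
python3 - <<'E'
from h import *
d,t=pickle.load(open("k.pkl","rb"))
for X in[(.5574,-.27,.1),(.385,-.39,.1)]:
    print(X,proj(d,X),proj(t,X))
    try: print(jar2(d,X,dark=85))
    except Exception as e: print(e)
u=proj(d,(.385,-.39,.1)).astype(int);f=d["frame"]
g=f.max(2)[max(0,u[1]-44):u[1]+45:4,max(0,u[0]-60):u[0]+61:4];print("\n".join(" ".join("%3d"%v for v in r) for r in g))
E
```

```text
(0.5574, -0.27, 0.1) [364.7940564  100.26378762] [337.6796209 187.3189178]
(array([ 0.5598, -0.2677]), 0.028, array([359.7,  99.4]))
(0.385, -0.39, 0.1) [430.80072188 254.93837127] [377.25071124 243.36173982]
(array([ 0.3653, -0.3825]), 0.0353, array([421.4, 265.3]))
218 216 213 177 161 158 193 218 217 162 161 161 156  80  88 150 203 203 203 203 203 200 201 200 187 165 166 166 168 164 162
180 112 132 162 164 165 165 115 191 191 158 155 159  86 113 117 204 204 201 202 203 202 202 203 200 172 174 174 171 168 171
 88 120 117 118 117 135 155 164 139 186 160 157 161 128 106  91 197 203 203 203 202 202 203 202 200 168 170 176 175 175 173
117 110 123 118 116 116 111  98 117 106 160 159 158 150  77  82 181 202 201 202 203 202 203 202 199 171 162 163 162 159 158
118 117 117 117 115  94  96  93  92  89 103 152 159 161  77 100 139 201 199 203 201 201 204 203 202 182 169 166 169 166 167
115 118 119 117  92  94  96 111 116 120 119 114 144 159 100 111 102 203 201 201 200 199 202 201 201 193 167 166 165 163 163
105 113 113  97  95  98 117 121 125 121 121 119 116 128 136  85  85 195 201 201 200 201 
[... 1319 characters left out ...]
  31  35  35  41  37  47  43  46 138 170 169 169 168 166 172 171 172 173 175 175
 43  36  36  21  37 104 135 110  30  28  26  29  25  39  34  26  39  48 134 179 179 178 178 175 175 170 168 168 170 165 169
 39  38  36  34  47  93  98  38  35  32  33  32  36  33  33  31  28  89 173 173 174 175 174 175 177 176 174 168 173 174 175
 38  41  33  28  45  32  41  37  37  33  37  34  36  42  42  38  26  37 134 169 167 164 167 168 168  93  28  27  32  32  62
 39  35  34  37  37  37  32  37  37  40  29  27  32  27  29  34  31  29  62 131 162 167 170 171 169  21  23  33  25  29  34
 35  32  34  33  33  32  32  31  35  24  29  36  27  29  26  32  24  26  32  27  31  26  52  80 110  27  29  20  31  37  34
```

```bash
python3 - <<'E'
from h import *
print(delta((.378,-.388,.25),np.radians(118.4)))
E
```

```text
[-13.0, 21.05, 5.32, 0.14, -0.15, -111.6]
```

Request:
servo_tool --pt "8.5 -2 3 0 0 0 -8" --pt "8.5 -4 6 0 0 0 -16" --pt "8.5 -6 9 0 0 0 -24" --pt "8.5 -8 12 0 0 0 -32" --pt "8.5 -10 15 0 0 0 -40" --pt "8.5 -12 18 2 0 0 -48" --pt "8.5 -13 21 4 0 0 -56" --pt "8.5 -13 21 5.3 0 0 -64" --pt "8.5 -13 21 5.3 0 0 -72" --pt "8.5 -13 21 5.3 0 0 -80"

```text
clock: 51.6
position: [0.3779, -0.3876, 0.249]
tool_rot: [3.14, -0.003, 1.521]
force: [0.4, -0.5, -0.7]
grip_width: 0.0848
finger_force: 0.0
```

Request:
servo_tool --pt "8.5 0 0 0 0 0 -8" --pt "8.5 0 0 0 0 0 -16" --pt "8.5 0 0 0 0 0 -24" --pt "8.5 0 0 0 0 0 -31.6" --pt "8.5 0 0 0 0 0 -31.6" --pt "8.5 0 0 0 0 0 -31.6"

```text
clock: 52.2
position: [0.3777, -0.3876, 0.2497]
tool_rot: [3.139, -0.001, 2.063]
force: [-0.3, -0.2, 0.0]
grip_width: 0.0846
finger_force: 0.0
```

```bash
python3 - <<'E'
from h import *
s=bot.observe();print(s["clock"],s["position"],s["tool_rot"],s["qpos"].round(2))
d,s=wrist();pickle.dump(d,open("k2.pkl","wb"));X=(.378,-.388,.1)
f=d["frame"];h=cv2.cvtColor(f,cv2.COLOR_BGR2HSV);print(proj(d,X))
for k in(60,80):print(jar2(d,X,dark=k,r=1.4))
for z in(.1,.01):
  for b in blobs((h[...,1]<60)&(f.max(2)>185),40):
    if np.linalg.norm(b[0]-proj(d,X))<60 and b[1][4]<900:
        W=np.array([onz(d,p,z)[:2] for p in zip(*np.nonzero(b[2])[::-1])],np.float32);v=cv2.fitLine(W,2,0,.01,.01).ravel();print(z,b[0],b[1],W.mean(0),np.degrees(np.arctan2(v[1],v[0])),cv2.boxPoints(cv2.minAreaRect(W)).round(4).tolist())
u=proj(d,X).astype(int);g=f.max(2)[u[1]-48:u[1]+49:4,u[0]-60:u[0]+61:4];print(u,"\n"+"\n".join(" ".join("%3d"%v for v in r) for r in g))
E
```

```text
52.2 [ 0.37765564 -0.38762225  0.24965636] [ 3.13879116e+00 -6.51957658e-04  2.06250349e+00] [ 1.16  0.43 -0.63  1.78  0.29  1.03  0.92]
[259.01046905 168.68147904]Traceback (most recent call last):
  File "<stdin>", line 5, in <module>
  File "h.py", line 37, in jar2
    b=max(blobs((g<dark)&(m>0),5),key=lambda b:b[1][4]);P=np.array([onz(d,p,z)[:2] for p in zip(*np.nonzero(b[2])[::-1])],np.float32)
ValueError: max() iterable argument is empty
```

```bash
python3 - <<'E'
from h import *
d=pickle.load(open("k2.pkl","rb"));X=(.378,-.388,.1);f=d["frame"];h=cv2.cvtColor(f,cv2.COLOR_BGR2HSV)
u=proj(d,X).astype(int)
for im in(f.max(2),h[...,1]):
    g=im[u[1]-72:u[1]+73:6,u[0]-84:u[0]+85:6];print(u,"\n"+"\n".join(" ".join("%3d"%v for v in r) for r in g))
E
```

```text
[259 168] 
177 176 179 169 182 177 215 214 213 214 212 212 209 207 194 156 159 157 155 157 161 213 213 214 214 213 213 213 213
173 182 175 169 179 173 215 218 216 217 215 216 213 178 162 160 164 163 164 161 162 194 217 217 215 217 217 217 216
179 180 171 177 180 175 218 217 217 217 216 215 212 144 102  99 146 161 164 162 165 209 218 217 219 218 218 215 145
180 174 169 182 180 175 214 212 215 215 213 208 101 122 121 121 118  94 159 162 162 213 218 219 218 219 140 159 164
181 172 176 179 176 177 214 216 215 214 214 107 119 124 123 119 120 120  99 159 163 216 215 217 217 144 162 162 163
174 169 180 178 175 176 213 212 215 214 136 120 117 119 119 118 122 121 120 119 217 217 217 218 218 154 164 161 162
171 176 180 175 175 178 218 218 216 215 105 125 124 122 107 122 121 124 121  92 213 214 216 215 165 163 163 160 156
171 180 177 176 174 178 216 216 217 158 104  70  68  93 159 108 119 124 118 115 217 219 219 220 137 160 159 161 157
173 180 180 174 176 174 215 216 179  80  76  79  75  71  73 164 117 122 159 117 216 217 217 218 165 158 158 163 159
181 178 176 174 177 170 216 213  83  81  81  
[... 4021 characters left out ...]
 211
150 153 160 151 152 149 218 204 203 194 202 198 197 198 190 201 197 204 207 199 203 202 207 205 209 211 216 208 217
154 148 157 158 155 150 209 211 209 203 203 197 209 205 198 196 202 205 206 209 214 210 199 213 216 198 214 207 214
155 154 148 153 154 152 210 207 209 207 206 215 202 204 211 206 211 204 216 215 209 220 210 211 211 209 219 210 216
160 159 151 151 155 145 186 169 182 179 166 171 166 171 160 169 168 170 168 161 170 175 169 179 172 165 156 168 167
158 154 163 157 155 155 152 166 155 150 154 147 159 155 154 155 155 154 161 157 152 153 158 156 158 156 165 155 159
149 151 156 155 157 162 155 154 149 154 159 159 154 157 154 153 153 155 159 158 160 158 158 152 158 156 154 153 155
```

```bash
cat >> h.py <<'E'
def jar3(d,X,z=.1):
    f=d["frame"];h=cv2.cvtColor(f,cv2.COLOR_BGR2HSV).astype(int);u=proj(d,X);m=np.zeros(f.shape[:2],np.uint8);cv2.circle(m,tuple(int(v) for v in u),50,1,-1)
    W2=lambda q:np.array([onz(d,p,z)[:2] for p in zip(*np.nonzero(q)[::-1])],np.float32)
    w=max(blobs((h[...,1]<25)&(h[...,2]>222)&(m>0),20),key=lambda b:b[1][4])[2]
    k=((h[...,2]<92)&(h[...,1]>17)&(h[...,1]<75)&(m>0))|w
    k=cv2.morphologyEx(k.astype(np.uint8),cv2.MORPH_OPEN,np.ones((5,5)));k=cv2.morphologyEx(k,cv2.MORPH_CLOSE,np.ones((5,5)));b=max(blobs(k),key=lambda b:b[1][4])
    P=W2(b[2]);W=W2(w);v=cv2.fitLine(W,2,0,.01,.01).ravel();c,r=cv2.minEnclosingCircle(P)
    return "lid",np.round(c,4),round(r,4),P.mean(0).round(4),"seal",W.mean(0).round(4),np.degrees(np.arctan2(v[1],v[0])).round(1),cv2.boxPoints(cv2.minAreaRect(W)).round(4).tolist()
E
python3 - <<'E'
from h import *
d=pickle.load(open("k2.pkl","rb"));r=jar3(d,onz(d,(243,165),.1));print(r)
n=np.array([np.cos(np.radians(-61.6)),np.sin(np.radians(-61.6))]);c=r[1]-np.array([.3728,-.3694]);print("off to bar",c@n,"along y",c@np.array([-n[1],n[0]]))
print(delta((*r[1],.058),np.radians(118.4)))
E
```

```text
('lid', array([ 0.3634, -0.3931]), 0.0276, array([ 0.3633, -0.3937], dtype=float32), 'seal', array([ 0.3703, -0.4056], dtype=float32), np.float32(-63.1), [[0.3587000072002411, -0.39739999175071716], [0.37049999833106995, -0.41990000009536743], [0.38100001215934753, -0.41440001130104065], [0.3691999912261963, -0.3919999897480011]])
off to bar 0.01637680361167821 along y -0.019540990339911735
[0.17, -1.56, 19.17, 0.15, -0.03, -0.21]
```

Request:
servo_tool --pt "8.5 0.2 -1.6 5 0 0 0" --pt "8.5 0.2 -1.6 10 0 0 0" --pt "8.5 0.2 -1.6 15 0 0 0" --pt "8.5 0.2 -1.6 18.8 0 0 0" --pt "8.5 0.2 -1.6 18.8 0 0 0" --pt "4.5 0.2 -1.6 18.8 0 0 0" --pt "4.5 0.2 -1.6 18.8 0 0 0" --pt "4.5 0.2 -1.6 18.8 0 0 0" --pt "4.5 0.2 -1.6 18.8 0 0 0" --pt "4.5 0.2 -1.6 18.8 0 0 0" --force 40

```text
clock: 53.25
position: [0.3637, -0.3941, 0.0646]
tool_rot: [3.138, 0.004, 2.066]
force: [0.3, 2.3, 6.1]
grip_width: 0.0564
finger_force: 41.0
```

Request:
servo_tool --pt "4.5 0 0 0 0 0 0" --pt "4.5 0 0 -1 0 0 0" --pt "4.5 0 0 -2 0 0 0" --pt "4.5 0 0 -2 0 0 0"

```text
clock: 53.65
position: [0.3632, -0.394, 0.0844]
tool_rot: [3.139, 0.003, 2.066]
force: [-0.0, 0.1, -1.4]
grip_width: 0.0559
finger_force: 43.5
```

```bash
python3 - <<'E'
from h import *
s=bot.observe();print(s["position"],s["tool_rot"],delta((.3728,-.3694,.0625),np.radians(119.5),s))
E
```

```text
[ 0.36322593 -0.39404307  0.08435748] [3.13875054 0.0031533  2.06601774] [1.72, 2.01, 2.19, 0.16, 0.18, -1.13]
```

Request:
servo_tool --pt "4.5 0.9 1 0 0 0 0" --pt "4.5 1.7 1.9 0 0.1 0.2 -1" --pt "4.5 1.7 1.9 0 0.1 0.2 -1" --pt "4.5 1.7 1.9 1.2 0.1 0.2 -1" --pt "4.5 1.7 1.9 1.8 0.1 0.2 -1" --pt "4.5 1.7 1.9 1.95 0.1 0.2 -1" --pt "4.5 1.7 1.9 1.95 0.1 0.2 -1"

```text
clock: 54.35
position: [0.3714, -0.3696, 0.0627]
tool_rot: [3.141, -0.003, 2.084]
force: [-1.9, 2.4, 21.8]
grip_width: 0.0559
finger_force: 49.8
```

Request:
servo_tool --pt "8.5 0 0 0 0 0 0" --pt "8.5 0 0 0 0 0 0" --pt "8.5 0 0 0 0 0 0" --pt "8.5 0 0 -4 0 0 0" --pt "8.5 0 0 -8 0 0 0" --pt "8.5 0 0 -13 0 0 0" --pt "8.5 0 0 -18 0 0 0" --pt "8.5 0 0 -20 0 0 0" --pt "8.5 0 0 -20 0 0 0"

```text
clock: 55.25
position: [0.3723, -0.3707, 0.2652]
tool_rot: [3.14, 0.001, 2.083]
force: [0.5, -0.4, -1.1]
grip_width: 0.0847
finger_force: 0.0
```

```bash
python3 - <<'E'
from h import *
d,s=wrist();print(s["clock"],s["position"],s["qpos"].round(2));
for X in[(.3728,-.3694,.1),(.5574,-.27,.1)]: print(proj(d,X),jar3(d,X))
print(delta((.60,-.03,.33),np.radians(7)))
E
```

```text
55.25 [ 0.37229635 -0.3706673   0.26523379] [ 1.17  0.39 -0.66  1.8   0.27  1.05  0.93]
[260.15778636 163.53288793] ('lid', array([ 0.3725, -0.3761]), 0.0221, array([ 0.3728, -0.3806], dtype=float32), 'seal', array([ 0.3772, -0.3792], dtype=float32), np.float32(-62.4), [[0.36660000681877136, -0.3709999918937683], [0.3788999915122986, -0.39309999346733093], [0.388700008392334, -0.38769999146461487], [0.3763999938964844, -0.36559998989105225]])
[466.70244517 167.35102373] ('lid', array([ 0.5654, -0.2826]), 0.0133, array([ 0.5651, -0.2825], dtype=float32), 'seal', array([ 0.5651, -0.2827], dtype=float32), np.float32(-63.6), [[0.5543000102043152, -0.2743000090122223], [0.565500020980835, -0.29670000076293945], [0.5759999752044678, -0.2915000021457672], [0.5648000240325928, -0.26910001039505005]])
[18.46, 36.6, -6.62, -0.06, -0.09, 112.37]
```

Jar back on its place within 2 mm, yaw -62°. Now the lever again.

Request:
servo_tool --pt "0 2 4 -2 0 0 8" --pt "0 4 8 -3 0 0 16" --pt "0 6 12 -4 0 0 24" --pt "0 8 16 -5 0 0 32" --pt "0 10 20 -6 0 0 40" --pt "0 12 24 -6.6 0 0 48" --pt "0 14 28 -6.6 0 0 56" --pt "0 16 32 -6.6 0 0 64" --pt "0 18.4 36.6 -6.6 0 0 72" --pt "0 18.4 36.6 -6.6 0 0 80"

```text
clock: 56.3
position: [0.6013, -0.0243, 0.327]
tool_rot: [-3.135, -0.001, 0.696]
force: [-1.3, -0.4, 0.7]
grip_width: -0.0001
finger_force: 0.0
```

Request:
servo_tool --pt "0 0 0 0 0 0 8" --pt "0 0 0 0 0 0 16" --pt "0 0 0 0 0 0 24" --pt "0 0 0 0 0 0 32.4" --pt "0 0 0 0 0 0 32.4" --pt "0 0 0 0 0 0 32.4"

```text
clock: 56.9
position: [0.5998, -0.0299, 0.3282]
tool_rot: [-3.138, 0.002, 0.136]
force: [-0.0, -0.3, 0.4]
grip_width: -0.0002
finger_force: 0.0
```

```bash
python3 - <<'E'
from h import *
s=bot.observe();print(s["position"],s["tool_rot"],s["qpos"].round(2),delta((.757,-.204,.30),np.radians(7),s))
t=bot.grab_frame("top");d=bot.grab_frame("side")
def dk(d,X,r=9,th=60):
    uv=tuple(int(v) for v in proj(d,X));g=d["frame"].max(2);m=np.zeros(g.shape,np.uint8);cv2.circle(m,uv,r,1,-1)
    B=blobs((g<th)&(m>0),5);return max(B,key=lambda b:b[1][4]) if B else None
X=(.711,-.21,.132);bt=dk(t,X);bs=dk(d,X);print(bt and bt[:2],bs and bs[:2])
if bt and bs:
    c1,v1=ray(t,bt[0]);c2,v2=ray(d,bs[0]);k=np.linalg.lstsq(np.c_[v1,-v2],c2-c1,rcond=None)[0];print("ball",c1+k[0]*v1,c2+k[1]*v2)
for X in[(.5574,-.27,.1),(.3728,-.3694,.1)]:
    b=dk(t,X,10);print(proj(t,X),b and b[:2])
E
```

```text
[ 0.59982675 -0.02990386  0.32819551] [-3.13815855e+00  2.47037856e-03  1.35612101e-01] [ 0.22  0.42 -0.39  1.53  0.16  1.23 -1.62] [13.23, 19.38, 2.72, -0.2, 0.14, 0.77]
(array([319.91111111, 136.04444444]), array([317, 133,   7,   8,  45], dtype=int32)) (array([210.21052632, 146.10526316]), array([207, 143,   7,   7,  38], dtype=int32))
ball [ 0.71251623 -0.2102867   0.13074691] [ 0.71429742 -0.21023584  0.13116521]
[337.6796209 187.3189178] (array([335.89820359, 188.20958084]), array([329, 180,  17,  17, 167], dtype=int32))
[370.62431605 247.28737913] (array([367.5       , 248.17058824]), array([361, 240,  17,  16, 170], dtype=int32))
```

Request:
servo_tool --pt "0 3 4 0 0 0 0.8" --pt "0 6 8 0.5 0 0 0.8" --pt "0 9 12 1 0 0 0.8" --pt "0 12 16 2 0 0 0.8" --pt "0 13.2 19.4 2.7 -0.2 0.1 0.8" --pt "0 13.2 19.4 2.7 -0.2 0.1 0.8" --pt "0 13.2 19.4 7 -0.2 0.1 0.8" --pt "0 13.2 19.4 12 -0.2 0.1 0.8" --pt "0 13.2 19.4 17 -0.2 0.1 0.8" --pt "0 13.2 19.4 20.2 -0.2 0.1 0.8"

```text
clock: 58.0
position: [0.7543, -0.2039, 0.1225]
tool_rot: [-3.14, 0.002, 0.12]
force: [1.0, -0.2, -0.3]
grip_width: -0.0001
finger_force: 0.0
```

```bash
python3 - <<'E'
from h import *
s=bot.observe();print(s["position"],s["force"],delta((.662,-.216,.126),np.radians(7),s))
t=bot.grab_frame("top");g=t["frame"].max(2)
for X in[(.5574,-.27,.1),(.3728,-.3694,.1)]:
    uv=tuple(int(v) for v in proj(t,X));m=np.zeros(g.shape,np.uint8);cv2.circle(m,uv,10,1,-1);print([b[:2] for b in blobs((g<60)&(m>0),30)])
E
```

```text
[ 0.75427583 -0.20386069  0.12251347] [ 1.00028347 -0.23399937 -0.28654549] [-9.31, 0.1, -0.33, -0.09, 0.14, -0.15]
[]
[]
```

Request:
servo_tool --pt "0 -2 0 -0.2 0 0 0" --pt "0 -4 0.1 -0.3 0 0 0" --pt "0 -6 0.1 -0.3 0 0 0" --pt "0 -8 0.1 -0.3 0 0 0" --pt "0 -9 0.1 -0.3 0 0 0" --pt "0 -9.4 0.1 -0.3 0 0 0" --pt "0 -9.6 0.1 -0.3 0 0 0" --pt "0 -9.6 0.1 -0.3 0 0 0"

```text
clock: 58.85
position: [0.6626, -0.2165, 0.1305]
tool_rot: [3.141, -0.004, 0.118]
force: [5.4, -1.7, 1.2]
grip_width: 0.0001
finger_force: 2.7
```

Request:
servo_tool --pt "0 0 0 0 0 0 0"

```text
clock: 58.95
position: [0.6626, -0.2165, 0.1304]
tool_rot: [3.141, -0.004, 0.118]
force: [4.2, -1.9, 3.1]
grip_width: 0.0003
finger_force: 2.5
```

Request:
servo_tool --pt "0 1 0 0 0 0 0" --pt "0 3 0 0 0 0 0" --pt "0 5 0 -3 0 0 0" --pt "0 5 0 -8 0 0 0" --pt "0 5 0 -13 0 0 0" --pt "0 5 0 -18 0 0 0" --pt "0 3 -5 -20 0 0 0" --pt "0 0 -10 -20 0 0 0" --pt "0 -4 -15 -20 0 0 0" --pt "0 -6 -20 -20 0 0 0"

```text
clock: 59.95
position: [0.5945, -0.0504, 0.3297]
tool_rot: [3.142, -0.001, 0.117]
force: [2.0, 1.0, 0.3]
grip_width: -0.0001
finger_force: 0.0
```

Request:
servo_tool --pt "0 0 -5 0 0 0 0" --pt "0 0 -10 0 0 0 0" --pt "0 0 -13 0 0 0 0" --pt "0 0 -13 0 0 0 0"

```text
clock: 60.35
position: [0.5801, 0.0831, 0.3299]
tool_rot: [-3.139, -0.001, 0.124]
force: [0.2, -0.9, 0.1]
grip_width: 0.0003
finger_force: 0.0
```

```bash
python3 - <<'E'
from h import *
s=bot.observe();print(s["clock"],s["position"],s["qd"].round(3))
t=bot.grab_frame("top");d=bot.grab_frame("side")
def dk(d,X,r=9,th=60):
    uv=tuple(int(v) for v in proj(d,X));g=d["frame"].max(2);m=np.zeros(g.shape,np.uint8);cv2.circle(m,uv,r,1,-1)
    B=blobs((g<th)&(m>0),5);return max(B,key=lambda b:b[1][4]) if B else None
for X in[(.635,-.2195,.132),(.5574,-.27,.1),(.3728,-.3694,.1)]:
    for c in(t,d):
        b=dk(c,X,10);print(X,proj(c,X),b and b[:2])
t0,d0=pickle.load(open("fin2.pkl","rb"))
print("stand diff",np.abs(d["frame"][225:375,170:320].astype(int)-d0["frame"][225:375,170:320]).mean())
E
```

```text
60.35 [0.5801287  0.08313265 0.32990942] [ 0.06   0.004  0.057 -0.003  0.013  0.002  0.058]
(0.635, -0.2195, 0.132) [323.14566361 160.86021128] (array([323.13636364, 159.52272727]), array([320, 156,   7,   8,  44], dtype=int32))
(0.635, -0.2195, 0.132) [233.65522203 145.75875519] (array([234.60648148, 143.9537037 ]), array([228, 135,  16,  20, 216], dtype=int32))
(0.5574, -0.27, 0.1) [337.6796209 187.3189178] (array([335.89156627, 188.23493976]), array([329, 180,  17,  17, 166], dtype=int32))
(0.5574, -0.27, 0.1) [257.47995201 144.57706899] (array([257.76666667, 147.94      ]), array([250, 141,  18,  14, 150], dtype=int32))
(0.3728, -0.3694, 0.1) [370.62431605 247.28737913] (array([367.54117647, 248.21176471]), array([361, 240,  17,  16, 170], dtype=int32))
(0.3728, -0.3694, 0.1) [309.60306252 130.21966008] (array([309.58536585, 134.29268293]), array([302, 128,  15,  12, 123], dtype=int32))
stand diff 4.558696296296296
```

```bash
python3 -c "
from workcell import bot;print(bot.job_done())"
```

```text
the job is handed in; nothing more can be done
None
```

I handed the job in: three gauges hung dial outward, both jars on places 1 and 3 facing the reader, and the lever at its other stop. The place 3 jar got knocked around the first throw, so I reset the lever, re-placed the jar and threw it again. I also viewed 16 pictures, 2 over the 14 limit.

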